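Gauge the inverter parts and pack them in the tray

TASK

Check the height of every part waiting in the middle of the bench, working from the thinnest part to the thickest: lay it flat on the gauge's steel base plate with one end under the foot, press the plunger's knob down until the foot rests on the part, let it spring up, and lay the part flat in the black tray. When all the parts are in the tray, swing the tray's wire bail over and down until it rests in the two catches on the tray's near side.

Things in the scene. Friction and masses are not known exactly. Their poses are not given: they have to be found in the camera images.
- strip: copper busbar strip, a flat bar with a dark dot (screw hole) at each end, the thinnest part: 120 x 30 x 12 mm high. The origin is the centre of its underside; x along its length, y across, z up. May be absent (None).
- heatsink: bare aluminium heat sink with six ribs along its length: 120 x 44 x 22 mm high. The origin is the centre of its underside; x along its length, y across, z up. May be absent (None).
- rod: white ceramic insulator rod, lying: a round rod 32 mm in diameter between two square-cornered end flanges (8 mm thick, 44 mm wide, 32 mm high) that keep it from rolling; 120 mm long, 32 mm high; grip it on the round body, 32 mm wide. The origin is the centre of its underside; x along its length, y across, z up. May be absent (None).
- block: grey moulded terminal block with eight brass screw heads on top, the thickest part: 120 x 46 x 42 mm high. The origin is the centre of its underside; x along its length, y across, z up. May be absent (None).
- gauge: fixed height gauge: steel base plate 210 (x) x 110 (y) x 18 mm high; origin: centre of its underside, x towards its column. Grey column 158 mm high, near face at x = +78 mm; from it an arm, 26 mm wide, 123 to 153 mm above the table, reaches to the plunger at x = +40 mm. Parts are slid in from the near side (-x) below the foot; the plate there is free from x = -105 mm.
- plate_under_foot (a point): point on the top of the gauge's base plate right below the foot's centre (gauge x = +40, y = 0, z = 18 mm)
- plunger: the gauge's sprung plunger: its foot, a dark steel disc 22 mm in diameter and 8 mm high, at the lower end, a 10 mm shaft and a black knob on top; origin: centre of the foot's underside, 75 mm above the plate when up
- knob_top (a point): centre of the top of the plunger's black knob (30 mm in diameter, 16 mm high), 240 mm above the table when up; press it straight down
- reading (a joint): travel of the plunger in m: 0 = up (a spring of 2 to 4 N brings it back), grows as it is pressed down, at most 0.075 (foot on the bare plate). Height of a part under the foot = 0.075 minus this: it reads 0.063 on the strip, 0.053 on the heat sink, 0.043 on the rod, 0.033 on the block
- tray: fixed black open tray, outside 180 (x) x 258 (y) mm, walls 5 mm thick, 36 mm high, floor 5 mm thick; origin: centre of its underside, x away from the robot. Two ears on its far wall at y = +-71 mm, up to 72 mm high, carry the bail; two catches on its near side reach out to x = -126 mm at y = +-45 mm, 56 mm high, with a lip to 66 mm.
- tray_floor (a point): centre of the tray's inner floor (5 mm above its underside)
- bail_hinge (a point): middle of the bail's hinge axis, which runs along the tray's y above the far wall at tray x = +85, z = 62 mm
- bail_bar (a point): middle of the bail's grip bar: round steel, 10 mm in diameter, 160 mm long along the tray's y, 200 mm from the hinge axis; arms at its ends run to the hinge and a thinner bar joins them 85 mm from the axis. Closed, it lies at tray x = -115, z = 62 mm, 25 mm in front of the near wall
- bail (a joint): bail angle in rad: 0 = closed, bar resting in the catches; about 1.5 = standing up above the far side of the tray. A stiff hinge (about 0.3 N m): it stays where it is left
- spanner: steel spanner, 150 mm, bystander; origin: centre of its underside; leave it where it is
- driver: screwdriver, 160 mm, bystander; origin: centre of its underside; leave it where it is
- tape: roll of yellow tape, 90 mm across, 24 mm high, bystander; origin: centre of its underside; leave it where it is
- flux: bottle, 48 mm across, 110 mm high, bystander; origin: centre of its underside; leave it where it is
- greasejar: jar, 64 mm across, 60 mm high, bystander; origin: centre of its underside; leave it where it is

How it is judged:
By the outcome, as a careful person would: the job done as asked, in the order asked, and still so for the second after the job is handed in, with the robot touching nothing.
Of strip, heatsink, rod, block only 2 to 3 are there at a start; the rules pass over those that are not, and their reading is None.
At some moment in a run one of strip, heatsink, rod, block may be knocked a few centimetres aside while the robot is not near it.
Once in a run the grip may slacken for a moment while it holds something.
It also fails if it takes over 210 s, if anything falls off the work surface, if the arm or the gripper's body presses on something with over 40 N, if the wrist force passes 120 N, or if a joint passes its speed limit or range.

ROBOT

A 7-joint arm with a two-finger parallel gripper is mounted at the origin on the work surface. World frame = base frame: x ahead of the robot, y to its left, z up, the work surface at z = 0. Lengths are in m, angles in rad, forces in N, time in s.
With the tool pointing down it reaches from about 0.425 to 1.025 m from the base axis. Payload 9.4 kg.
Tool frame: the origin (TCP) lies at the very end of the fingers, on their centre line; the grasp point (between the pads) lies 19 mm behind it (manip.grip_depth is the distance from the TCP to the grasp point, in m); z points along the fingers, y is the line along which they close (so a half turn about z gives the same grasp; the last joint's range is limited). The gripper opens to 85 mm and grips with 20 to 120 N. Pads are 22 mm wide; open, the fingers measure 114 mm over their backs; the gripper's body (76 mm by 85 mm) begins 54 mm behind the grasp point. The pads swing forward as they close: fully open they stand 13 mm farther back than shut.
Start: joints at [-1.255, 0.599, -0.003, 1.599, 0.002, 0.943, -0.08], TCP at [0.278, 0.67, 0.231] pointing down, gripper open.
Joint ranges: [-2.57, 2.57], [-0.35, 1.97], [-1.29, 1.29], [0.11, 2.56], [-1.05, 4.19], [0.11, 1.86], [-2.63, 2.63]. Speed limits (rad/s): [2.22, 2.22, 3.01, 3.01, 3.14, 3.14, 3.14].

INTERFACE

Orientations are given as a rotation vector (axis times angle).
In Python, from station import readout, optics, manip gives the robot as it stands.
- The arm moves only by the tool apply_moves, never from a script. Its argument "motion" is a list of rows, each an object of numbers: "dx", "dy", "dz": the shift along the tool's x, y, z in mm; "ax", "ay", "az": the turn, a rotation vector about the tool's x, y, z in rad; "hand": the finger opening in mm, from 0 to 85.4. In form: [{"dx": .., "dy": .., "dz": .., "ax": .., "ay": .., "az": .., "hand": ..}, ...]. A call has 1 to 12 rows; each row shifts and turns the commanded pose from where the row before left it, along the tool's axes as they then stand; what a row does not reach is not made up. A row lasts 1/10 s, in which the tool goes at most 50 mm and 8.59 degrees, less where a joint would pass 70% of its speed; a pose out of reach is approached as far as the arm can. A call is refused whole if a number of a shift passes 50 or a number of a turn 0.15, either way. A call with a gripper value outside its range is refused whole. The fingers move at their own pace and stop on an object; "force" is the grip in N (left out, the last holds). Time passes only in rows, so rows that do not move let the fingers close. It gives the time, the measured TCP pose, the force, the opening and the grip force at its end, in the units of the state.
- readout.get_state(): the state, without advancing time (a new reading comes with each control period).
- optics.capture(name): name is "scene" or "top" or "wrist"; returns (picture, depth): 420x560x3 uint8, blue, green, red; 420x560 float32, m along the optical axis (not along the pixel's ray), 0 where there is no reading.
- optics.camera_params(name): a dict with "fov_y" (degrees; the focal length in pixels is half the picture's height over the tangent of half this angle, whatever the lens; pixels are square), "cx", "cy" (the principal point, pixels), "k1" (the pictures are not rectified: a ray, as slopes to the right and down, at radius r is drawn at 1 + k1 r^2 times it, then the intrinsics apply), "camera_from_world" (4x4, takes a point from world to camera coordinates); the wrist camera has in their place "tool_from_camera" (4x4, takes a point from camera to tool coordinates, whose origin is the TCP and whose axes are the flange's). Camera axes: x right, y down, z forward; pixel columns grow to the right and rows downward; lengths in m; the calibration is good to about 2 mm. A picture is of the moment at which its call begins: read the wrist's pose just before it. camera_params takes no time and is no camera call.
- manip.hand_in(): hands the job in; it is judged then, once.
The state is a dict: "t": time; "qpos": joint angles; "joint_velocities": joint speeds; "tau": joint torques, N m; "position": TCP position; "ee_rot": TCP orientation; "force": force on the tool from outside, world axes, zero at the start; "wrist_torque": the same for the moment, N m; "grip_width": opening from 0.0 (shut) to 1.0 (fully open); "grip_force": force on a finger pad.
Only numpy, scipy, OpenCV 4.12 (cv2) and the standard library are available. Lean on these libraries where they do the work, as an engineer would, in place of code of your own. Each camera call takes 0.05 s, during which the arm holds its last target. There are 200 camera calls.

## Working session

There is one attempt and no reset: what is moved stays moved. The work goes in short steps, Python scripts to look and compute and a tool call to move; the robot and the scene stay as the last step left them, time stands still between calls to the robot, and variables do not carry over. Pictures are saved under pics/ and viewed, at most 14 in all, crops included, and the job is handed in when it is done.

Besides the shell and the picture viewer there is one more tool, called after "Request:" in YAML: its name, and indented under it one key for each argument. apply_moves: Moves the arm, as the interface text tells. Its arguments: {"type":"object","properties":{"motion":{"type":"array"},"force":{"type":"number"}},"required":["motion"]}

```bash
ls; mkdir -p pics
python3 - <<'E'
from station import readout, optics, manip
import cv2,json
s=readout.get_state();print(s)
for n in("scene","top","wrist"):
    p,d=optics.capture(n);cv2.imwrite(f"pics/{n}0.png",p);print(n,optics.camera_params(n))
    import numpy as np;np.save(f"pics/{n}0.npy",d)
print(manip.grip_depth)
E
```

```text
pics
{'t': 0.0, 'qpos': array([-1.2547165 ,  0.60013777, -0.00255314,  1.60014425,  0.0017884 ,
        0.94291978, -0.07979719]), 'joint_velocities': array([-3.26515840e-04, -7.65367833e-05,  2.37353333e-04,  1.17263802e-03,
       -6.12408197e-04, -1.56579516e-03,  1.71099968e-03]), 'tau': array([-5.34328210e-04, -7.76466537e+01,  1.56474587e+00, -2.57998520e+01,
        1.22985255e-02,  9.33602656e-03, -6.81684384e-06]), 'position': array([0.27732075, 0.66933595, 0.23040256]), 'ee_rot': array([-6.12886205e-01, -3.08104166e+00,  2.50746798e-03]), 'force': array([ 0.66692936, -0.83637688, -0.00145105]), 'wrist_torque': array([ 0.0363941 , -0.00048179, -0.02039215]), 'grip_force': 0.0, 'grip_width': 0.9991477660570162}
scene {'fov_y': 44.86152557332769, 'cx': 279.9462544367504, 'cy': 214.41601088090542, 'k1': -0.10062058468347132, 'camera_from_world': array([[ 0.69869843,  0.71515975, -0.01915798, -0.39062177],
       [ 0.50380005, -0.51086362, -0.69656577, -0.18834713],
       [-0.50794292,  0.47703762, -0.71723713,  1.50293567],
       [ 0.        ,  0.        ,  0.        ,  1.   
[... 169 characters left out ...]
002, -0.02294461,  0.01841703],
       [-0.99115764,  0.01261416, -0.1320887 ,  0.59615514],
       [ 0.13233718,  0.02146509, -0.99097231,  1.01978804],
       [ 0.        ,  0.        ,  0.        ,  1.        ]])}
wrist {'fov_y': 67.67041411128078, 'cx': 279.25424818466104, 'cy': 209.13208619092273, 'k1': -0.04537104362030952, 'tool_from_camera': array([[ 4.50292399e-04, -9.54488848e-01, -2.98246269e-01,
         7.60633936e-02],
       [ 9.99999773e-01,  2.80319237e-04,  6.12683985e-04,
        -5.27001964e-04],
       [-5.01195864e-04, -2.98246477e-01,  9.54488757e-01,
        -1.42576600e-01],
       [ 0.00000000e+00,  0.00000000e+00,  0.00000000e+00,
         1.00000000e+00]])}
0.0187
```

View pics/top0.png

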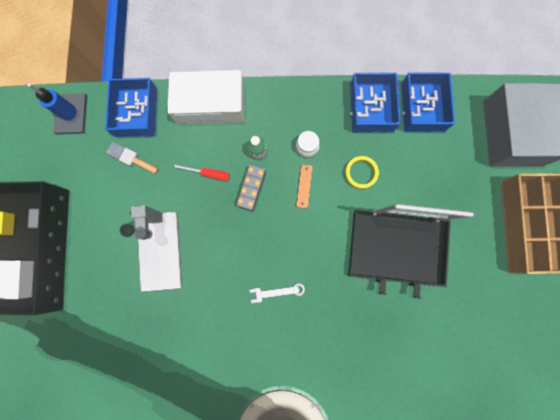

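View pics/scene0.png

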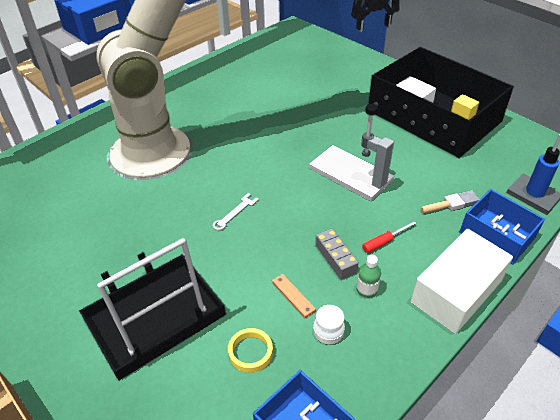

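Top view: strip at about (304,186), block at (251,187), with the heatsink and rod absent. The gauge plate is at (159,250) with its plunger at (127,230), the tray at (400,247), and the bail stands up.

```bash
cat > h.py <<'E'
import numpy as np,cv2
from station import readout,optics,manip
from scipy.spatial.transform import Rotation as R
def cloud(n,d=None,p=None,s=None):
    "world xyz per pixel from depth"
    s=s or readout.get_state()
    if d is None: p,d=optics.capture(n)
    c=optics.camera_params(n);h,w=d.shape
    f=h/2/np.tan(np.radians(c["fov_y"]/2))
    K=np.array([[f,0,c["cx"]],[0,f,c["cy"]],[0,0,1.]])
    g=np.stack(np.meshgrid(np.arange(w),np.arange(h)),-1).reshape(-1,1,2).astype(float)
    u=cv2.undistortPointsIter(g,K,np.array([c["k1"],0,0,0.]),None,None,(3,50,1e-9)).reshape(h,w,2)
    P=np.dstack([u,np.ones((h,w))])*d[...,None]
    if n=="wrist":
        T=c["tool_from_camera"];P=P@T[:3,:3].T+T[:3,3]
        P=P@R.from_rotvec(s["ee_rot"]).as_matrix().T+s["position"]
    else:
        M=np.linalg.inv(c["camera_from_world"]);P=P@M[:3,:3].T+M[:3,3]
    P[d<=0]=np.nan
    return p,P
def project(n,X,s=None):
    c=optics.camera_params(n);f=210/np.tan(np.radians(c["fov_y"]/2))
    q=np.atleast_2d(X)@c["camera_from_world"][:3,:3].T+c["camera_from_world"][:3,3]
    a=q[:,:2]/q[:,2:];return a*(1+c["k1"]*(a**2).sum(1,keepdims=True))*f+[c["cx"],c["cy"]]
def rect(P,m):
    q=P[m][:,:2];r=cv2.minAreaRect((q*1000).astype(np.float32));b=cv2.boxPoints(r)
    e=[b[1]-b[0],b[2]-b[1]];l=max(e,key=np.linalg.norm)
    return np.round(r[0],1),np.round(sorted(r[1]),1),round(float(np.degrees(np.arctan2(l[1],l[0]))),1),round(float(np.median(P[m][:,2])*1000),1),m.sum()
def comp(m,xy):
    n,l=cv2.connectedComponents(m.astype(np.uint8));return l==l[xy[1],xy[0]]
E
python3 - <<'E'
from h import *
p=cv2.imread("pics/top0.png");d=np.load("pics/top0.npy")
_,P=cloud("top",d,p);z=P[...,2]
hsv=cv2.cvtColor(p,cv2.COLOR_BGR2HSV)
for xy in [(304,186),(251,187),(159,260),(140,222),(127,230),(400,250),(440,211),(100,350)]: print(xy,p[xy[1],xy[0]],hsv[xy[1],xy[0]],np.round(P[xy[1],xy[0]]*1000,1))
green=(hsv[...,0]>60)&(hsv[...,0]<90)&(hsv[...,1]>120)
m=comp(~green&(z>.005)&(z<.02),(304,186));print("strip",rect(P,m))
m=comp((z>.034)&(z<.05),(250,180));print("block",rect(P,m))
m=comp((z>.012)&(z<.024)&~green,(159,270));print("plate",rect(P,m))
yy,xx=np.mgrid[:420,:560]
m=(z>.11)&(xx>100)&(xx<175)&(yy>190)&(yy<260)
for a in P[m][::12]: print(np.round(a*1000),end=" ")
print()
m=(z>.028)&(z<.04)&(xx>335)&(xx<470)&(yy>200)&(yy<300);print("tray",rect(P,m))
m=(z>.1)&(xx>335)&(xx<490)&(yy>190)&(yy<300);print("bail");q=P[m];print(np.round(q[np.argsort(q[:,2])][-200::10]*1000))
E
```

```text
(304, 186) [121 176 243] [ 14 128 243] [666.7 -67.4  11.9]
(251, 187) [150 147 146] [113   7 150] [660.1  77.7  42.1]
(159, 260) [235 232 234] [140   3 235] [465.4 332.5  19.1]
(140, 222) [185 180 174] [104  15 185] [556.5 340.1 150.2]
(127, 230) [69 72 65] [77 25 72] [529.7 336.2 237.7]
(400, 250) [82 82 79] [90  9 82] [ 486.2 -328.3    3.4]
(440, 211) [236 233 235] [140   3 236] [ 559.6 -340.4  267.2]
(100, 350) [78 97 59] [ 75 100  97] [ 2.194e+02  4.996e+02 -4.000e-01]
strip (array([666.5, -67.7]), array([ 30.1, 120.6]), -7.8, 10.3, np.int64(457))
block (array([661.2,  79.9]), array([ 46.7, 120.7]), -17.7, 40.3, np.int64(736))
plate (array([489.7, 336.4]), array([113.5, 208.8]), 4.7, 16.5, np.int64(2573))
[595. 345. 155.] [592. 351. 159.] [595. 329. 137.] [590. 337. 156.] [587. 355. 159.] [588. 327. 154.] [585. 349. 156.] [588. 326. 137.] [583. 341. 156.] [588. 326. 113.] [580. 337. 155.] [578. 359. 156.] [578. 329. 155.] [576. 354. 154.] [576. 325. 153.] [573. 349. 156.] [576. 326. 128.] [570. 340. 158.] [576. 327. 111.] [569. 333. 151.] [567. 354. 148.] [569. 328. 128.] [564. 3
[... 429 characters left out ...]
162.] [523. 344. 240.] [527. 338. 185.] [530. 325. 142.] [521. 331. 233.] [527. 328. 154.] [519. 333. 234.] [525. 329. 152.] [522. 345. 154.] [520. 350. 153.] [521. 330. 127.] [516. 342. 127.] 
tray (array([ 489.2, -321.3]), array([185.8, 260. ]), 83.4, 34.3, np.int64(697))
bail
[[ 557. -396.  264.]
 [ 553. -380.  264.]
 [ 562. -322.  264.]
 [ 558. -333.  264.]
 [ 569. -291.  264.]
 [ 567. -267.  264.]
 [ 567. -271.  265.]
 [ 557. -386.  265.]
 [ 567. -297.  265.]
 [ 560. -363.  265.]
 [ 565. -267.  265.]
 [ 553. -408.  265.]
 [ 569. -282.  266.]
 [ 560. -324.  266.]
 [ 555. -410.  266.]
 [ 564. -309.  266.]
 [ 571. -262.  266.]
 [ 569. -284.  267.]
 [ 562. -315.  267.]
 [ 550. -406.  267.]]
```

```bash
cat >> h.py <<'E'
def head(s):
    y=R.from_rotvec(s["ee_rot"]).as_matrix()[:,1];return np.degrees(np.arctan2(y[1],y[0]))
def legs(pts,s=None):
    "pts: (x,y,z mm, heading deg of tool y) -> per leg: tool turn az, then shift dx,dy,dz in mm (tool down)"
    s=s or readout.get_state();p=s["position"]*1000;h=head(s)
    print("at",np.round(p,1),"head",round(h,1),"F",np.round(s["force"],1),"w",round(s["grip_width"]*85.4,1),"t",round(s["t"],1))
    print("tilt",np.round(R.from_rotvec(s["ee_rot"]).as_matrix()[:2,2],4))
    for x in pts:
        t=np.radians(x[3]);e=np.array(x[:3])-p
        print(x,"az %.3f"%-np.radians((x[3]-h+180)%360-180),"shift",np.round([e@[np.sin(t),-np.cos(t),0],e@[np.cos(t),np.sin(t),0],-e[2]],1))
        p=np.array(x[:3]);h=x[3]
# frames (mm, deg)
G=np.array([490,336.4]);GY=4.7
T=np.array([489.2,-321.3]);TY=-6.6
def fr(o,yaw,x,y):
    a=np.radians(yaw);return o+[x*np.cos(a)-y*np.sin(a),x*np.sin(a)+y*np.cos(a)]
E
python3 - <<'E'
from h import *
s=fr([666.5,-67.7],-7.8,-38,0);print(s)
legs([(277,669,310,82.2),(*s,150,82.2)])
E
```

```text
[666.5, -67.7, np.float64(-37.64841793791486), np.float64(5.157191752503566)]
at [277.4 669.5 230.6] head 67.5 F [-0.8  0.2  0.1] w 85.0 t 0.1
tilt [-0.0003 -0.0011]
(277, 669, 310, 82.2) az -0.257 shift [ -0.3  -0.5 -79.4]
(666.5, -67.7, np.float64(-37.64841793791486), np.float64(5.157191752503566), 150, 82.2) az 1.345 shift [768.7 321.7 347.6]
```

Request:
apply_moves:
  motion:
    - {"dz":-40,"az":-0.128}
    - {"dz":-40,"az":-0.129}
    - {"dx":22.4,"dy":-33.8}
    - {"dx":22.4,"dy":-33.8}
    - {"dx":22.4,"dy":-33.8}
    - {"dx":22.4,"dy":-33.8}
    - {"dx":22.4,"dy":-33.8}
    - {"dx":22.4,"dy":-33.8}
    - {"dx":22.4,"dy":-33.8}
    - {"dx":22.4,"dy":-33.8}
    - {"dx":22.4,"dy":-33.8}
    - {"dx":22.4,"dy":-33.8}

```text
invalid input
```

Request:
apply_moves:
  motion:
    - {"dx":22.4,"dy":-33.8}
    - {"dx":22.4,"dy":-33.8}
    - {"dx":22.4,"dy":-33.8,"dz":16,"hand":60}
    - {"dx":22.4,"dy":-33.8,"dz":16}
    - {"dx":22.4,"dy":-33.8,"dz":16}
    - {"dx":22.4,"dy":-33.8,"dz":16}
    - {"dx":22.4,"dy":-33.8,"dz":16}
    - {"dx":22.4,"dy":-33.8,"dz":16}
    - {"dx":22.4,"dy":-33.8,"dz":16}
    - {"dx":22.4,"dy":-33.8,"dz":16}
    - {"dz":16}
    - {"dz":16}

```text
invalid input
```

```bash
sed -i 's/return o+\[x/return np.array(o,float)+[x/' h.py
python3 - <<'E'
from h import *
s=readout.get_state();p,P=cloud("wrist",s=s);cv2.imwrite("pics/w1.png",p);np.save("pics/w1.npy",P)
z=P[...,2];hsv=cv2.cvtColor(p,cv2.COLOR_BGR2HSV)
m=(hsv[...,0]>5)&(hsv[...,0]<20)&(hsv[...,1]>70)&(z<.03)
n,l,st,c=cv2.connectedComponentsWithStats(m.astype(np.uint8));i=1+st[1:,4].argmax();m=l==i
print("strip",rect(P,m));print(s["qpos"])
legs([(*fr([666.5,-67.7],-7.8,-38,0),3,82.2)],s)
E
```

```text
strip (array([1153. , 1268.2]), array([ 36.2, 158. ]), -79.2, -448.8, np.int64(280))
[-1.25472546  0.59994404 -0.00253635  1.59994927  0.00180421  0.94289612
 -0.0798234 ]
at [277.4 669.5 230.6] head 67.5 F [-0.8  0.2  0.1] w 85.0 t 0.1
tilt [-0.0003 -0.0011]
(np.float64(628.8515820620852), np.float64(-62.54280824749644), 3, 82.2) az -0.257 shift [ 447.6 -677.5  227.6]
```

View pics/w1.png

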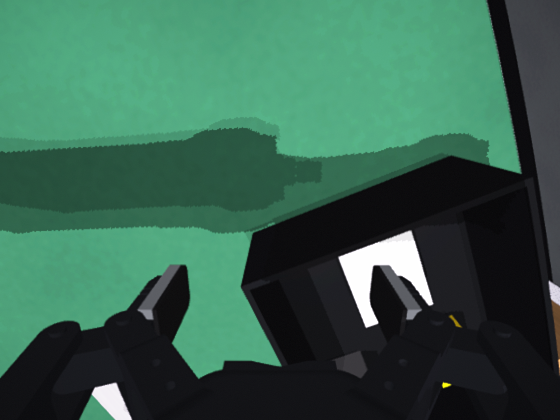

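The wrist view still shows the start spot, with the black box on the right and the fingers along the bottom, because both calls were refused. I'll resend them with every field filled in.

Request:
apply_moves:
  motion:
    - {"dx":0,"dy":0,"dz":-40,"ax":0,"ay":0,"az":-0.128,"hand":60}
    - {"dx":0,"dy":0,"dz":-40,"ax":0,"ay":0,"az":-0.129,"hand":60}
    - {"dx":22.4,"dy":-33.8,"dz":0,"ax":0,"ay":0,"az":0,"hand":60}
    - {"dx":22.4,"dy":-33.8,"dz":0,"ax":0,"ay":0,"az":0,"hand":60}
    - {"dx":22.4,"dy":-33.8,"dz":0,"ax":0,"ay":0,"az":0,"hand":60}
    - {"dx":22.4,"dy":-33.8,"dz":0,"ax":0,"ay":0,"az":0,"hand":60}
    - {"dx":22.4,"dy":-33.8,"dz":0,"ax":0,"ay":0,"az":0,"hand":60}
    - {"dx":22.4,"dy":-33.8,"dz":0,"ax":0,"ay":0,"az":0,"hand":60}
    - {"dx":22.4,"dy":-33.8,"dz":0,"ax":0,"ay":0,"az":0,"hand":60}
    - {"dx":22.4,"dy":-33.8,"dz":0,"ax":0,"ay":0,"az":0,"hand":60}
    - {"dx":22.4,"dy":-33.8,"dz":0,"ax":0,"ay":0,"az":0,"hand":60}
    - {"dx":22.4,"dy":-33.8,"dz":0,"ax":0,"ay":0,"az":0,"hand":60}
  force: 60

```text
t: 1.4
position: [0.0089, 0.3638, 0.3113]
ee_rot: [0.213, 3.134, 0.001]
force: [-1.4, -0.0, -0.2]
grip_width: 0.705
grip_force: 0.0
```

```bash
sed -i 's/e@\[np.sin(t),-np.cos(t),0\]/e@[-np.sin(t),np.cos(t),0]/' h.py
python3 - <<'E'
from h import *
legs([(350,364,311,82.2),(*fr([666.5,-67.7],-7.8,-38,0),150,82.2)]);print(readout.get_state()["qpos"])
E
```

```text
at [  8.9 363.8 311.3] head 82.2 F [-1.4 -0.  -0.2] w 60.2 t 1.4
tilt [0.0002 0.0003]
(350, 364, 311, 82.2) az 0.000 shift [-3.379e+02  4.650e+01  3.000e-01]
(np.float64(628.8515820620852), np.float64(-62.54280824749644), 150, 82.2) az -0.000 shift [-334.2 -384.8  161. ]
[-1.49710135  0.05151355 -0.21482164  2.23990375  0.01489894  0.85110602
 -0.28646288]
```

Request:
apply_moves:
  motion:
    - {"dx":-28.2,"dy":3.9,"dz":0,"ax":0,"ay":0,"az":0,"hand":60}
    - {"dx":-28.2,"dy":3.9,"dz":0,"ax":0,"ay":0,"az":0,"hand":60}
    - {"dx":-28.2,"dy":3.9,"dz":0,"ax":0,"ay":0,"az":0,"hand":60}
    - {"dx":-28.2,"dy":3.9,"dz":0,"ax":0,"ay":0,"az":0,"hand":60}
    - {"dx":-28.2,"dy":3.9,"dz":0,"ax":0,"ay":0,"az":0,"hand":60}
    - {"dx":-28.2,"dy":3.9,"dz":0,"ax":0,"ay":0,"az":0,"hand":60}
    - {"dx":-28.2,"dy":3.9,"dz":0,"ax":0,"ay":0,"az":0,"hand":60}
    - {"dx":-28.2,"dy":3.9,"dz":0,"ax":0,"ay":0,"az":0,"hand":60}
    - {"dx":-28.2,"dy":3.9,"dz":0,"ax":0,"ay":0,"az":0,"hand":60}
    - {"dx":-28.2,"dy":3.9,"dz":0,"ax":0,"ay":0,"az":0,"hand":60}
    - {"dx":-28.2,"dy":3.9,"dz":0,"ax":0,"ay":0,"az":0,"hand":60}
    - {"dx":-28.2,"dy":3.9,"dz":0,"ax":0,"ay":0,"az":0,"hand":60}

```text
t: 2.6
position: [0.3525, 0.3656, 0.3113]
ee_rot: [0.213, 3.134, 0.0]
force: [0.3, 1.2, 1.1]
grip_width: 0.709
grip_force: 0.0
```

Request:
apply_moves:
  motion:
    - {"dx":-27.9,"dy":-32.1,"dz":0,"ax":0,"ay":0,"az":0,"hand":60}
    - {"dx":-27.9,"dy":-32.1,"dz":14,"ax":0,"ay":0,"az":0,"hand":60}
    - {"dx":-27.9,"dy":-32.1,"dz":14,"ax":0,"ay":0,"az":0,"hand":60}
    - {"dx":-27.9,"dy":-32.1,"dz":14,"ax":0,"ay":0,"az":0,"hand":60}
    - {"dx":-27.9,"dy":-32.1,"dz":14,"ax":0,"ay":0,"az":0,"hand":60}
    - {"dx":-27.9,"dy":-32.1,"dz":14,"ax":0,"ay":0,"az":0,"hand":60}
    - {"dx":-27.9,"dy":-32.1,"dz":14,"ax":0,"ay":0,"az":0,"hand":60}
    - {"dx":-27.9,"dy":-32.1,"dz":14,"ax":0,"ay":0,"az":0,"hand":60}
    - {"dx":-27.9,"dy":-32.1,"dz":14,"ax":0,"ay":0,"az":0,"hand":60}
    - {"dx":-27.9,"dy":-32.1,"dz":14,"ax":0,"ay":0,"az":0,"hand":60}
    - {"dx":-27.9,"dy":-32.1,"dz":14,"ax":0,"ay":0,"az":0,"hand":60}
    - {"dx":-27.9,"dy":-32.1,"dz":14,"ax":0,"ay":0,"az":0,"hand":60}

```text
t: 3.8
position: [0.6318, -0.0627, 0.1566]
ee_rot: [-0.213, -3.134, -0.0]
force: [0.2, -0.3, 0.2]
grip_width: 0.699
grip_force: 0.0
```

```bash
cat >> h.py <<'E'
def strip(n="wrist"):
    s=readout.get_state();p,P=cloud(n,s=s);z=P[...,2];hsv=cv2.cvtColor(p,cv2.COLOR_BGR2HSV)
    m=(hsv[...,0]>5)&(hsv[...,0]<22)&(hsv[...,1]>60)&(hsv[...,2]>120)&(z<.2)&(abs(P[...,1])<.5)
    m=cv2.morphologyEx(m.astype(np.uint8),cv2.MORPH_OPEN,np.ones((3,3)))
    k,l,st,c=cv2.connectedComponentsWithStats(m);m=l==1+st[1:,4].argmax()
    print("strip",rect(P,m));return s,p,P
E
python3 - <<'E'
from h import *
s,p,P=strip();cv2.imwrite("pics/w2.png",p);print(s["qpos"])
legs([(*fr([666.5,-67.7],-7.8,-38,0),3,82.2)],s)
E
```

```text
strip (array([670.4, -70.8]), array([ 30.9, 124. ]), -7.6, 12.1, np.int64(3331))
[-0.09516992  0.58178359  0.15818495  1.88748183 -0.13790656  0.68276705
  1.57975417]
at [631.8 -62.7 156.6] head 82.2 F [ 0.2 -0.3  0.2] w 59.7 t 3.8
tilt [-0.      0.0002]
(np.float64(628.8515820620852), np.float64(-62.54280824749644), 3, 82.2) az 0.001 shift [  3.   -0.2 153.6]
```

View pics/w2.png

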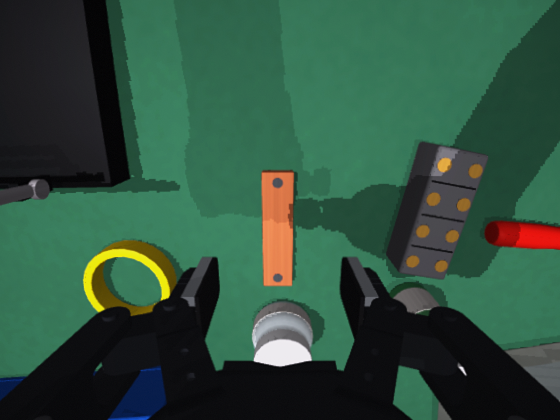

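The wrist view shows the strip from (278,170) to (278,285), centred between the open fingers, with the jar well beyond its end. Next I lower and grip its near part.

Request:
apply_moves:
  motion:
    - {"dx":1,"dy":-1.5,"dz":20,"ax":0,"ay":0,"az":0,"hand":60}
    - {"dx":0,"dy":0,"dz":25,"ax":0,"ay":0,"az":0,"hand":60}
    - {"dx":0,"dy":0,"dz":25,"ax":0,"ay":0,"az":0,"hand":60}
    - {"dx":0,"dy":0,"dz":25,"ax":0,"ay":0,"az":0,"hand":60}
    - {"dx":0,"dy":0,"dz":25,"ax":0,"ay":0,"az":0,"hand":60}
    - {"dx":0,"dy":0,"dz":15,"ax":0,"ay":0,"az":0,"hand":60}
    - {"dx":0,"dy":0,"dz":10,"ax":0,"ay":0,"az":0,"hand":60}
    - {"dx":0,"dy":0,"dz":8,"ax":0,"ay":0,"az":0,"hand":60}
    - {"dx":0,"dy":0,"dz":0,"ax":0,"ay":0,"az":0,"hand":60}
    - {"dx":0,"dy":0,"dz":0,"ax":0,"ay":0,"az":0,"hand":60}

```text
t: 4.85
position: [0.6302, -0.0626, 0.0049]
ee_rot: [0.213, 3.134, -0.0]
force: [-0.5, 1.0, 0.0]
grip_width: 0.703
grip_force: 0.0
```

Request:
apply_moves:
  motion:
    - {"dx":0,"dy":0,"dz":0,"ax":0,"ay":0,"az":0,"hand":20}
    - {"dx":0,"dy":0,"dz":0,"ax":0,"ay":0,"az":0,"hand":20}
    - {"dx":0,"dy":0,"dz":0,"ax":0,"ay":0,"az":0,"hand":20}
    - {"dx":0,"dy":0,"dz":0,"ax":0,"ay":0,"az":0,"hand":20}
    - {"dx":0,"dy":0,"dz":0,"ax":0,"ay":0,"az":0,"hand":20}
    - {"dx":0,"dy":0,"dz":0,"ax":0,"ay":0,"az":0,"hand":20}
    - {"dx":0,"dy":0,"dz":0,"ax":0,"ay":0,"az":0,"hand":20}
    - {"dx":0,"dy":0,"dz":0,"ax":0,"ay":0,"az":0,"hand":20}
  force: 80

```text
t: 5.65
position: [0.6303, -0.0627, 0.0056]
ee_rot: [0.214, 3.133, 0.0]
force: [-1.4, 0.4, 8.3]
grip_width: 0.319
grip_force: 78.6
```

Request:
apply_moves:
  motion:
    - {"dx":0,"dy":0,"dz":-8,"ax":0,"ay":0,"az":0,"hand":20}
    - {"dx":0,"dy":0,"dz":-16,"ax":0,"ay":0,"az":0,"hand":20}
    - {"dx":0,"dy":0,"dz":-20,"ax":0,"ay":0,"az":0,"hand":20}
    - {"dx":0,"dy":0,"dz":-20,"ax":0,"ay":0,"az":0,"hand":20}
    - {"dx":0,"dy":0,"dz":-20,"ax":0,"ay":0,"az":0,"hand":20}
    - {"dx":0,"dy":0,"dz":-12,"ax":0,"ay":0,"az":0,"hand":20}
    - {"dx":0,"dy":0,"dz":0,"ax":0,"ay":0,"az":0,"hand":20}

```text
t: 6.35
position: [0.6309, -0.0626, 0.1027]
ee_rot: [0.213, 3.131, 0.0]
force: [0.2, 0.2, -2.0]
grip_width: 0.32
grip_force: 79.2
```

Run:
```python
from h import *
legs([(*fr(G,GY,-120,0),102,94.7),(*fr(G,GY,-120,0),36,94.7),(*fr(G,GY,-40,0),36,94.7)])
strip()
```

```text
at [630.9 -62.6 102.7] head 82.2 F [ 0.2  0.2 -2. ] w 27.3 t 6.3
tilt [ 0.0035 -0.0001]
(np.float64(370.4035135818356), np.float64(326.56737896439506), 102, 94.7) az -0.218 shift [227.7 409.2   0.7]
(np.float64(370.4035135818356), np.float64(326.56737896439506), 36, 94.7) az -0.000 shift [ 0.  0. 66.]
(np.float64(450.1345045272785), np.float64(333.1224596547983), 36, 94.7) az -0.000 shift [-80.  -0.  -0.]
strip (array([684.9, -68.5]), array([ 34.4, 152.7]), -4.6, 109.0, np.int64(6874))
```

Request:
apply_moves:
  motion:
    - {"dx":0,"dy":0,"dz":0,"ax":0,"ay":0,"az":-0.109,"hand":20}
    - {"dx":0,"dy":0,"dz":0,"ax":0,"ay":0,"az":-0.109,"hand":20}
    - {"dx":14,"dy":25.2,"dz":0,"ax":0,"ay":0,"az":0,"hand":20}
    - {"dx":14,"dy":25.2,"dz":0,"ax":0,"ay":0,"az":0,"hand":20}
    - {"dx":14,"dy":25.2,"dz":0,"ax":0,"ay":0,"az":0,"hand":20}
    - {"dx":14,"dy":25.2,"dz":0,"ax":0,"ay":0,"az":0,"hand":20}
    - {"dx":14,"dy":25.2,"dz":0,"ax":0,"ay":0,"az":0,"hand":20}
    - {"dx":14,"dy":25.2,"dz":0,"ax":0,"ay":0,"az":0,"hand":20}
    - {"dx":14,"dy":25.2,"dz":0,"ax":0,"ay":0,"az":0,"hand":20}
    - {"dx":14,"dy":25.2,"dz":0,"ax":0,"ay":0,"az":0,"hand":20}
    - {"dx":14,"dy":25.2,"dz":0,"ax":0,"ay":0,"az":0,"hand":20}
    - {"dx":14,"dy":25.2,"dz":0,"ax":0,"ay":0,"az":0,"hand":20}

```text
t: 7.6
position: [0.4684, 0.1778, 0.0995]
ee_rot: [0.129, -3.138, 0.001]
force: [-0.2, 0.6, -2.9]
grip_width: 0.318
grip_force: 79.2
```

Request:
apply_moves:
  motion:
    - {"dx":14,"dy":25.2,"dz":0,"ax":0,"ay":0,"az":0,"hand":20}
    - {"dx":14,"dy":25.2,"dz":0,"ax":0,"ay":0,"az":0,"hand":20}
    - {"dx":14,"dy":25.2,"dz":0,"ax":0,"ay":0,"az":0,"hand":20}
    - {"dx":14,"dy":25.2,"dz":0,"ax":0,"ay":0,"az":0,"hand":20}
    - {"dx":14,"dy":25.2,"dz":0,"ax":0,"ay":0,"az":0,"hand":20}
    - {"dx":14,"dy":25.2,"dz":0,"ax":0,"ay":0,"az":0,"hand":20}
    - {"dx":3,"dy":5.6,"dz":0,"ax":0,"ay":0,"az":0,"hand":20}
    - {"dx":0,"dy":0,"dz":20,"ax":0,"ay":0,"az":0,"hand":20}
    - {"dx":0,"dy":0,"dz":20,"ax":0,"ay":0,"az":0,"hand":20}
    - {"dx":0,"dy":0,"dz":0,"ax":0,"ay":0,"az":0,"hand":20}
    - {"dx":0,"dy":0,"dz":0,"ax":0,"ay":0,"az":0,"hand":20}

```text
t: 8.7
position: [0.37, 0.3254, 0.0599]
ee_rot: [0.128, -3.138, 0.002]
force: [-0.1, 0.1, -1.8]
grip_width: 0.318
grip_force: 79.3
```

Run:
```python
from h import *
s,p,P=strip("top")
a=p[170:310,90:230];b=cv2.resize(a,None,fx=3,fy=3)
s,q,_=strip("scene");c=cv2.resize(q[80:220,290:430],None,fx=3,fy=3)
cv2.imwrite("pics/g1.png",np.hstack([b,c])[:, :800])
legs([(*fr(G,GY,-120,0),36,94.7),(*fr(G,GY,-40,0),36,94.7)],s)
```

```text
strip (array([425.5, 335.8]), array([43.4, 89.9]), 5.1, 64.3, np.int64(374))
strip (array([-930.9,   29.1]), array([ 68.5, 403.4]), -2.5, -154.1, np.int64(369))
at [370.2 325.7  60.4] head 94.7 F [ 0.6 -0.2 -0.7] w 27.0 t 8.8
tilt [-0.0003 -0.0007]
(np.float64(370.4035135818356), np.float64(326.56737896439506), 36, 94.7) az -0.001 shift [-0.2  0.8 24.4]
(np.float64(450.1345045272785), np.float64(333.1224596547983), 36, 94.7) az -0.000 shift [-80.  -0.  -0.]
```

View pics/g1.png

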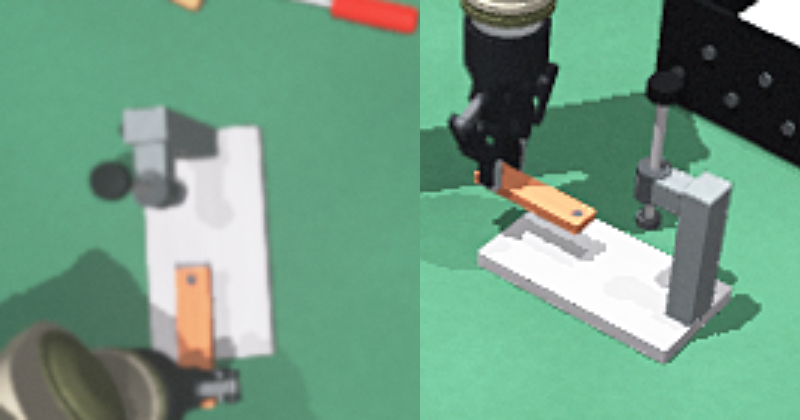

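The strip is held level and in line with the plate, with its front end before the foot. I slide it in and set it down.

Request:
apply_moves:
  motion:
    - {"dx":0,"dy":0.8,"dz":20,"ax":0,"ay":0,"az":0,"hand":20}
    - {"dx":-16,"dy":0,"dz":0,"ax":0,"ay":0,"az":0,"hand":20}
    - {"dx":-16,"dy":0,"dz":0,"ax":0,"ay":0,"az":0,"hand":20}
    - {"dx":-16,"dy":0,"dz":0,"ax":0,"ay":0,"az":0,"hand":20}
    - {"dx":-16,"dy":0,"dz":0,"ax":0,"ay":0,"az":0,"hand":20}
    - {"dx":-16,"dy":0,"dz":0,"ax":0,"ay":0,"az":0,"hand":20}
    - {"dx":0,"dy":0,"dz":0,"ax":0,"ay":0,"az":0,"hand":20}
    - {"dx":0,"dy":0,"dz":6,"ax":0,"ay":0,"az":0,"hand":20}
    - {"dx":0,"dy":0,"dz":4,"ax":0,"ay":0,"az":0,"hand":20}
    - {"dx":0,"dy":0,"dz":0,"ax":0,"ay":0,"az":0,"hand":20}

```text
t: 9.8
position: [0.4486, 0.3333, 0.0296]
ee_rot: [0.13, -3.137, 0.001]
force: [-0.4, -0.1, -1.5]
grip_width: 0.317
grip_force: 79.3
```

Request:
apply_moves:
  motion:
    - {"dx":-1,"dy":0,"dz":2,"ax":0,"ay":0,"az":0,"hand":20}
    - {"dx":0,"dy":0,"dz":2,"ax":0,"ay":0,"az":0,"hand":20}
    - {"dx":0,"dy":0,"dz":1.5,"ax":0,"ay":0,"az":0,"hand":20}
    - {"dx":0,"dy":0,"dz":0,"ax":0,"ay":0,"az":0,"hand":20}
    - {"dx":0,"dy":0,"dz":0,"ax":0,"ay":0,"az":0,"hand":20}

```text
t: 10.3
position: [0.4507, 0.3337, 0.0248]
ee_rot: [0.129, -3.139, 0.0]
force: [-0.4, -0.1, -2.6]
grip_width: 0.317
grip_force: 79.3
```

Just above contact. I release, then lift straight up and look.

Request:
apply_moves:
  motion:
    - {"dx":0,"dy":0,"dz":1,"ax":0,"ay":0,"az":0,"hand":20}
    - {"dx":0,"dy":0,"dz":0,"ax":0,"ay":0,"az":0,"hand":45}
    - {"dx":0,"dy":0,"dz":0,"ax":0,"ay":0,"az":0,"hand":45}
    - {"dx":0,"dy":0,"dz":0,"ax":0,"ay":0,"az":0,"hand":45}
    - {"dx":0,"dy":0,"dz":0,"ax":0,"ay":0,"az":0,"hand":45}
    - {"dx":10,"dy":0,"dz":-10,"ax":0,"ay":0,"az":0,"hand":45}
    - {"dx":20,"dy":0,"dz":-30,"ax":0,"ay":0,"az":0,"hand":45}
    - {"dx":20,"dy":0,"dz":-40,"ax":0,"ay":0,"az":0,"hand":30}
    - {"dx":0,"dy":0,"dz":-40,"ax":0,"ay":0,"az":0,"hand":0}
    - {"dx":0,"dy":0,"dz":-40,"ax":0,"ay":0,"az":0,"hand":0}
    - {"dx":0,"dy":0,"dz":-40,"ax":0,"ay":0,"az":0,"hand":0}
    - {"dx":0,"dy":0,"dz":-40,"ax":0,"ay":0,"az":0,"hand":0}

```text
t: 11.5
position: [0.3996, 0.3291, 0.2661]
ee_rot: [0.13, -3.139, -0.001]
force: [0.6, 1.3, -0.1]
grip_width: 0.0
grip_force: 0.0
```

Run:
```python
from h import *
K=fr(G,GY,40,0)
s=readout.get_state();p,P=cloud("wrist",s=s);z=P[...,2];hsv=cv2.cvtColor(p,cv2.COLOR_BGR2HSV);cv2.imwrite("pics/w3.png",p)
near=(np.hypot(P[...,0]-.53,P[...,1]-.338)<.05)&(z>.225)&(z<.25)
print("knob",rect(P,near) if near.sum()>5 else near.sum())
p,P=cloud("top");z=P[...,2];near=(np.hypot(P[...,0]-.53,P[...,1]-.338)<.03)&(z>.225)&(z<.25);print("knobtop",rect(P,near))
strip("top")
p,P=cloud("scene");z=P[...,2];near=(np.hypot(P[...,0]-.53,P[...,1]-.338)<.03)&(z>.233)&(z<.25);print("knobscene",rect(P,near))
hsv=cv2.cvtColor(p,cv2.COLOR_BGR2HSV);m=(hsv[...,0]>5)&(hsv[...,0]<22)&(hsv[...,1]>60)&(abs(z-.03)<.012)&(P[...,0]<.57)&(P[...,1]>.28)&(P[...,1]<.39);print("strip",rect(P,m))
cv2.imwrite("pics/s3.png",cv2.resize(p[80:220,290:430],None,fx=4,fy=4))
legs([(*K,255,94.7)])
```

```text
knob 0
knobtop (array([530.5, 338.9]), array([26.1, 28.4]), -41.8, 238.0, np.int64(148))
strip (array([488.9, 337. ]), array([ 30.8, 118.9]), 3.7, 28.6, np.int64(478))
knobscene (array([536.4, 338.1]), array([27.1, 30.7]), -49.6, 240.6, np.int64(98))
strip (array([494.1, 335.9]), array([ 34.8, 120.3]), 4.0, 31.2, np.int64(402))
at [400.2 329.7 264.9] head 94.7 F [0.3 1.8 0.3] w 0.0 t 11.7
tilt [0.001  0.0021]
(np.float64(529.8654954727215), np.float64(339.67754034520163), 255, 94.7) az 0.001 shift [-130.1   -0.6    9.9]
```

View pics/s3.png

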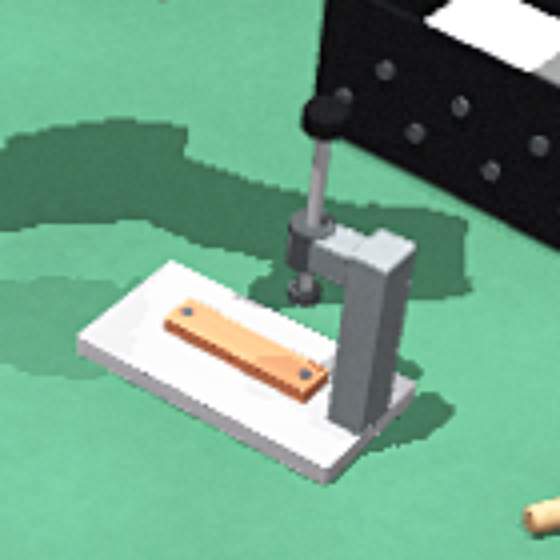

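The strip lies flat on the plate with its end under the foot. Now I press the knob.

Request:
apply_moves:
  motion:
    - {"dx":-22,"dy":-0.2,"dz":0,"ax":0,"ay":0,"az":0,"hand":0}
    - {"dx":-22,"dy":-0.2,"dz":0,"ax":0,"ay":0,"az":0,"hand":0}
    - {"dx":-22,"dy":-0.2,"dz":0,"ax":0,"ay":0,"az":0,"hand":0}
    - {"dx":-22,"dy":-0.2,"dz":0,"ax":0,"ay":0,"az":0,"hand":0}
    - {"dx":-22,"dy":0,"dz":0,"ax":0,"ay":0,"az":0,"hand":0}
    - {"dx":-21,"dy":0,"dz":0,"ax":0,"ay":0,"az":0,"hand":0}
    - {"dx":0,"dy":0,"dz":12,"ax":0,"ay":0,"az":0,"hand":0}
    - {"dx":0,"dy":0,"dz":8,"ax":0,"ay":0,"az":0,"hand":0}
    - {"dx":0,"dy":0,"dz":8,"ax":0,"ay":0,"az":0,"hand":0}
    - {"dx":0,"dy":0,"dz":8,"ax":0,"ay":0,"az":0,"hand":0}
    - {"dx":0,"dy":0,"dz":0,"ax":0,"ay":0,"az":0,"hand":0}

```text
t: 12.8
position: [0.5303, 0.3393, 0.2266]
ee_rot: [0.13, -3.137, 0.002]
force: [-0.7, -1.0, 2.2]
grip_width: 0.001
grip_force: 1.1
```

Request:
apply_moves:
  motion:
    - {"dx":0,"dy":0,"dz":8,"ax":0,"ay":0,"az":0,"hand":0}
    - {"dx":0,"dy":0,"dz":8,"ax":0,"ay":0,"az":0,"hand":0}
    - {"dx":0,"dy":0,"dz":8,"ax":0,"ay":0,"az":0,"hand":0}
    - {"dx":0,"dy":0,"dz":8,"ax":0,"ay":0,"az":0,"hand":0}
    - {"dx":0,"dy":0,"dz":8,"ax":0,"ay":0,"az":0,"hand":0}
    - {"dx":0,"dy":0,"dz":4,"ax":0,"ay":0,"az":0,"hand":0}
    - {"dx":0,"dy":0,"dz":0,"ax":0,"ay":0,"az":0,"hand":0}

```text
t: 13.5
position: [0.5314, 0.3398, 0.1831]
ee_rot: [0.129, -3.138, 0.0]
force: [-1.0, 0.9, 2.7]
grip_width: 0.005
grip_force: 1.6
```

Request:
apply_moves:
  motion:
    - {"dx":0,"dy":0,"dz":2,"ax":0,"ay":0,"az":0,"hand":0}
    - {"dx":0,"dy":0,"dz":2,"ax":0,"ay":0,"az":0,"hand":0}
    - {"dx":0,"dy":0,"dz":1,"ax":0,"ay":0,"az":0,"hand":0}
    - {"dx":0,"dy":0,"dz":1,"ax":0,"ay":0,"az":0,"hand":0}
    - {"dx":0,"dy":0,"dz":0,"ax":0,"ay":0,"az":0,"hand":0}

```text
t: 14.0
position: [0.5314, 0.3398, 0.1778]
ee_rot: [-0.13, 3.139, 0.0]
force: [-2.1, 2.5, 3.2]
grip_width: 0.001
grip_force: 1.7
```

Request:
apply_moves:
  motion:
    - {"dx":0,"dy":0,"dz":1,"ax":0,"ay":0,"az":0,"hand":0}
    - {"dx":0,"dy":0,"dz":0.5,"ax":0,"ay":0,"az":0,"hand":0}
    - {"dx":0,"dy":0,"dz":0,"ax":0,"ay":0,"az":0,"hand":0}

```text
t: 14.3
position: [0.5315, 0.3397, 0.1771]
ee_rot: [-0.129, 3.139, 0.001]
force: [-4.2, 0.3, 10.4]
grip_width: 0.002
grip_force: 5.4
```

Request:
apply_moves:
  motion:
    - {"dx":0,"dy":0,"dz":0.6,"ax":0,"ay":0,"az":0,"hand":0}
    - {"dx":0,"dy":0,"dz":0,"ax":0,"ay":0,"az":0,"hand":0}
    - {"dx":0,"dy":0,"dz":0,"ax":0,"ay":0,"az":0,"hand":0}
    - {"dx":0,"dy":0,"dz":0,"ax":0,"ay":0,"az":0,"hand":0}

```text
t: 14.7
position: [0.5316, 0.3397, 0.1771]
ee_rot: [-0.129, 3.138, 0.002]
force: [-6.4, -0.6, 16.1]
grip_width: 0.001
grip_force: 7.9
```

Request:
apply_moves:
  motion:
    - {"dx":0,"dy":0,"dz":-10,"ax":0,"ay":0,"az":0,"hand":0}
    - {"dx":0,"dy":0,"dz":-12,"ax":0,"ay":0,"az":0,"hand":0}
    - {"dx":0,"dy":0,"dz":-12,"ax":0,"ay":0,"az":0,"hand":0}
    - {"dx":0,"dy":0,"dz":-12,"ax":0,"ay":0,"az":0,"hand":0}
    - {"dx":0,"dy":0,"dz":-12,"ax":0,"ay":0,"az":0,"hand":0}
    - {"dx":0,"dy":0,"dz":-12,"ax":0,"ay":0,"az":0,"hand":0}
    - {"dx":0,"dy":0,"dz":-20,"ax":0,"ay":0,"az":0,"hand":0}
    - {"dx":30,"dy":0,"dz":0,"ax":0,"ay":0,"az":0,"hand":0}
    - {"dx":35,"dy":0,"dz":0,"ax":0,"ay":0,"az":0,"hand":45}
    - {"dx":35,"dy":0,"dz":0,"ax":0,"ay":0,"az":0,"hand":45}
    - {"dx":0,"dy":0,"dz":0,"ax":0,"ay":0,"az":0,"hand":45}

```text
t: 15.8
position: [0.4279, 0.3308, 0.266]
ee_rot: [0.133, -3.136, 0.001]
force: [0.1, 1.4, -0.2]
grip_width: 0.504
grip_force: 0.0
```

Run:
```python
from h import *
p,P=cloud("top");z=P[...,2];near=(np.hypot(P[...,0]-.53,P[...,1]-.338)<.03)&(z>.16)&(z<.25);print("knobtop",rect(P,near))
strip("top")
r=[(*fr(G,GY,-50,0),150,94.7),(*fr(G,GY,-40,0),80,94.7),(*fr(G,GY,-40,0),25,94.7)];legs(r)
```

```text
knobtop (array([530.8, 339.2]), array([26.7, 27. ]), 26.2, 237.5, np.int64(178))
strip (array([488.8, 337.2]), array([ 30.9, 118.7]), 3.5, 28.7, np.int64(479))
at [431.9 331.5 266.4] head 94.8 F [ 0.1 -0.6  0.5] w 45.0 t 15.9
tilt [0.0009 0.0006]
(np.float64(440.16813065909815), np.float64(332.30307456849795), 150, 94.7) az 0.001 shift [ -8.3   0.2 116.4]
(np.float64(450.1345045272785), np.float64(333.1224596547983), 80, 94.7) az -0.000 shift [-10.  -0.  70.]
(np.float64(450.1345045272785), np.float64(333.1224596547983), 25, 94.7) az -0.000 shift [ 0.  0. 55.]
```

Foot sat firmly on the strip (TCP 177 mm, as predicted for 12 mm) and the knob sprang back to 238 mm. I pick the strip up.

Request:
apply_moves:
  motion:
    - {"dx":0,"dy":0,"dz":40,"ax":0,"ay":0,"az":0,"hand":45}
    - {"dx":0,"dy":0,"dz":40,"ax":0,"ay":0,"az":0,"hand":45}
    - {"dx":0,"dy":0,"dz":40,"ax":0,"ay":0,"az":0,"hand":45}
    - {"dx":0,"dy":0,"dz":40,"ax":0,"ay":0,"az":0,"hand":45}
    - {"dx":-9,"dy":0,"dz":30,"ax":0,"ay":0,"az":0,"hand":45}
    - {"dx":-9,"dy":0,"dz":25,"ax":0,"ay":0,"az":0,"hand":45}
    - {"dx":0,"dy":0,"dz":15,"ax":0,"ay":0,"az":0,"hand":45}
    - {"dx":0,"dy":0,"dz":10,"ax":0,"ay":0,"az":0,"hand":45}
    - {"dx":0,"dy":0,"dz":0,"ax":0,"ay":0,"az":0,"hand":45}
    - {"dx":0,"dy":0,"dz":0,"ax":0,"ay":0,"az":0,"hand":20}
    - {"dx":0,"dy":0,"dz":0,"ax":0,"ay":0,"az":0,"hand":20}
    - {"dx":0,"dy":0,"dz":0,"ax":0,"ay":0,"az":0,"hand":20}
  force: 80

```text
t: 17.1
position: [0.4502, 0.3331, 0.0267]
ee_rot: [-0.129, 3.138, 0.001]
force: [0.3, -1.6, 1.0]
grip_width: 0.305
grip_force: 79.1
```

Request:
apply_moves:
  motion:
    - {"dx":0,"dy":0,"dz":0,"ax":0,"ay":0,"az":0,"hand":20}
    - {"dx":0,"dy":0,"dz":0,"ax":0,"ay":0,"az":0,"hand":20}
    - {"dx":0,"dy":0,"dz":0,"ax":0,"ay":0,"az":0,"hand":20}
    - {"dx":0,"dy":0,"dz":0,"ax":0,"ay":0,"az":0,"hand":20}

```text
t: 17.5
position: [0.4502, 0.3331, 0.0266]
ee_rot: [-0.129, 3.138, 0.001]
force: [-0.1, -0.5, 7.7]
grip_width: 0.31
grip_force: 80.1
```

Request:
apply_moves:
  motion:
    - {"dx":0,"dy":0,"dz":-8,"ax":0,"ay":0,"az":0,"hand":20}
    - {"dx":4,"dy":0,"dz":-10,"ax":0,"ay":0,"az":0,"hand":20}
    - {"dx":16,"dy":0,"dz":0,"ax":0,"ay":0,"az":0,"hand":20}
    - {"dx":20,"dy":0,"dz":0,"ax":0,"ay":0,"az":0,"hand":20}
    - {"dx":20,"dy":0,"dz":0,"ax":0,"ay":0,"az":0,"hand":20}
    - {"dx":20,"dy":0,"dz":-5,"ax":0,"ay":0,"az":0,"hand":20}
    - {"dx":0,"dy":0,"dz":-20,"ax":0,"ay":0,"az":0,"hand":20}
    - {"dx":0,"dy":0,"dz":-20,"ax":0,"ay":0,"az":0,"hand":20}
    - {"dx":0,"dy":0,"dz":-15,"ax":0,"ay":0,"az":0,"hand":20}
    - {"dx":0,"dy":0,"dz":0,"ax":0,"ay":0,"az":0.1,"hand":20}
    - {"dx":0,"dy":0,"dz":0,"ax":0,"ay":0,"az":0.097,"hand":20}
    - {"dx":0,"dy":0,"dz":0,"ax":0,"ay":0,"az":0,"hand":20}

```text
t: 18.7
position: [0.3696, 0.3264, 0.1045]
ee_rot: [0.182, 3.136, 0.001]
force: [-0.3, 0.0, -2.8]
grip_width: 0.305
grip_force: 79.1
```

Run:
```python
from h import *
t=fr(T,TY,-54,60)
legs([(540,30,105,83.4),(*t,105,83.4),(*t,14,83.4)]);strip("top")
```

```text
at [369.6 326.4 104.5] head 83.4 F [-0.3  0.  -2.8] w 26.1 t 18.7
tilt [0.0003 0.0006]
(540, 30, 105, 83.4) az -0.000 shift [-203.4 -274.9   -0.5]
(np.float64(442.4540996871506), np.float64(-255.49102793736142), 105, 83.4) az -0.000 shift [  64.1 -294.8   -0. ]
(np.float64(442.4540996871506), np.float64(-255.49102793736142), 14, 83.4) az -0.000 shift [ 0.  0. 91.]
strip (array([425.4, 334.9]), array([61.7, 91. ]), -10.2, 105.4, np.int64(451))
```

Request:
apply_moves:
  motion:
    - {"dx":-18.5,"dy":-25,"dz":0,"ax":0,"ay":0,"az":0,"hand":20}
    - {"dx":-18.5,"dy":-25,"dz":0,"ax":0,"ay":0,"az":0,"hand":20}
    - {"dx":-18.5,"dy":-25,"dz":0,"ax":0,"ay":0,"az":0,"hand":20}
    - {"dx":-18.5,"dy":-25,"dz":0,"ax":0,"ay":0,"az":0,"hand":20}
    - {"dx":-18.5,"dy":-25,"dz":0,"ax":0,"ay":0,"az":0,"hand":20}
    - {"dx":-18.5,"dy":-25,"dz":0,"ax":0,"ay":0,"az":0,"hand":20}
    - {"dx":-18.5,"dy":-25,"dz":0,"ax":0,"ay":0,"az":0,"hand":20}
    - {"dx":-18.5,"dy":-25,"dz":0,"ax":0,"ay":0,"az":0,"hand":20}
    - {"dx":-18.5,"dy":-25,"dz":0,"ax":0,"ay":0,"az":0,"hand":20}
    - {"dx":-18.5,"dy":-25,"dz":0,"ax":0,"ay":0,"az":0,"hand":20}
    - {"dx":-18.4,"dy":-24.9,"dz":0,"ax":0,"ay":0,"az":0,"hand":20}

```text
t: 19.85
position: [0.5409, 0.0286, 0.1039]
ee_rot: [-0.175, -3.136, 0.0]
force: [1.1, 0.8, -0.7]
grip_width: 0.304
grip_force: 79.1
```

Request:
apply_moves:
  motion:
    - {"dx":5.3,"dy":-24.6,"dz":0,"ax":0,"ay":0,"az":0,"hand":20}
    - {"dx":5.3,"dy":-24.6,"dz":0,"ax":0,"ay":0,"az":0,"hand":20}
    - {"dx":5.3,"dy":-24.6,"dz":0,"ax":0,"ay":0,"az":0,"hand":20}
    - {"dx":5.3,"dy":-24.6,"dz":0,"ax":0,"ay":0,"az":0,"hand":20}
    - {"dx":5.3,"dy":-24.6,"dz":0,"ax":0,"ay":0,"az":0,"hand":20}
    - {"dx":5.3,"dy":-24.6,"dz":0,"ax":0,"ay":0,"az":0,"hand":20}
    - {"dx":5.3,"dy":-24.6,"dz":0,"ax":0,"ay":0,"az":0,"hand":20}
    - {"dx":5.3,"dy":-24.6,"dz":0,"ax":0,"ay":0,"az":0,"hand":20}
    - {"dx":5.3,"dy":-24.6,"dz":0,"ax":0,"ay":0,"az":0,"hand":20}
    - {"dx":5.3,"dy":-24.6,"dz":0,"ax":0,"ay":0,"az":0,"hand":20}
    - {"dx":5.5,"dy":-24.4,"dz":0,"ax":0,"ay":0,"az":0,"hand":20}
    - {"dx":5.5,"dy":-24.4,"dz":0,"ax":0,"ay":0,"az":0,"hand":20}

```text
t: 21.05
position: [0.4426, -0.2565, 0.1038]
ee_rot: [-0.175, -3.137, -0.0]
force: [1.1, -0.3, -2.2]
grip_width: 0.307
grip_force: 79.1
```

Run:
```python
from h import *
t=fr(T,TY,-54,60)
legs([(*t,14,83.4)]);s,p,P=strip("top")
cv2.imwrite("pics/t1.png",cv2.resize(p[180:320,320:490],None,fx=4,fy=4))
```

```text
at [ 442.6 -256.5  103.8] head 83.6 F [ 1.1 -0.3 -2.2] w 26.2 t 21.1
tilt [-0.0002  0.    ]
(np.float64(442.4540996871506), np.float64(-255.49102793736142), 14, 83.4) az 0.004 shift [ 0.3  1.  89.8]
strip (array([ 504., -274.]), array([ 59.8, 104.5]), -15.3, 104.3, np.int64(398))
```

View pics/t1.png

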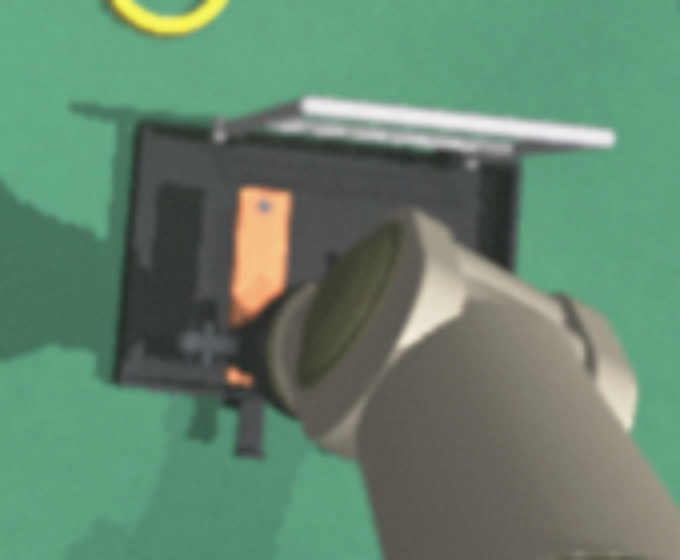

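The strip is over the tray's left half, inside the walls. I lower it.

Request:
apply_moves:
  motion:
    - {"dx":0,"dy":1,"dz":15,"ax":0,"ay":0,"az":0,"hand":20}
    - {"dx":0,"dy":0,"dz":18,"ax":0,"ay":0,"az":0,"hand":20}
    - {"dx":0,"dy":0,"dz":18,"ax":0,"ay":0,"az":0,"hand":20}
    - {"dx":0,"dy":0,"dz":15,"ax":0,"ay":0,"az":0,"hand":20}
    - {"dx":0,"dy":0,"dz":12,"ax":0,"ay":0,"az":0,"hand":20}
    - {"dx":0,"dy":0,"dz":5,"ax":0,"ay":0,"az":0,"hand":20}
    - {"dx":0,"dy":0,"dz":3,"ax":0,"ay":0,"az":0,"hand":20}
    - {"dx":0,"dy":0,"dz":0,"ax":0,"ay":0,"az":0,"hand":20}
    - {"dx":0,"dy":0,"dz":0,"ax":0,"ay":0,"az":0,"hand":20}

```text
t: 22.0
position: [0.4436, -0.2548, 0.0181]
ee_rot: [0.18, 3.136, -0.0]
force: [0.0, 0.2, -2.0]
grip_width: 0.306
grip_force: 79.2
```

Request:
apply_moves:
  motion:
    - {"dx":0,"dy":0,"dz":2,"ax":0,"ay":0,"az":0,"hand":20}
    - {"dx":0,"dy":0,"dz":2,"ax":0,"ay":0,"az":0,"hand":20}
    - {"dx":0,"dy":0,"dz":0,"ax":0,"ay":0,"az":0,"hand":20}
    - {"dx":0,"dy":0,"dz":0,"ax":0,"ay":0,"az":0,"hand":42}
    - {"dx":0,"dy":0,"dz":0,"ax":0,"ay":0,"az":0,"hand":45}
    - {"dx":0,"dy":0,"dz":0,"ax":0,"ay":0,"az":0,"hand":45}
    - {"dx":0,"dy":0,"dz":0,"ax":0,"ay":0,"az":0,"hand":45}
    - {"dx":0,"dy":0,"dz":-15,"ax":0,"ay":0,"az":0,"hand":45}
    - {"dx":0,"dy":0,"dz":-35,"ax":0,"ay":0,"az":0,"hand":45}
    - {"dx":0,"dy":0,"dz":-45,"ax":0,"ay":0,"az":0,"hand":60}
    - {"dx":0,"dy":0,"dz":-45,"ax":0,"ay":0,"az":0,"hand":75}
    - {"dx":0,"dy":10,"dz":-10,"ax":0,"ay":0,"az":0,"hand":75}

```text
t: 23.2
position: [0.4458, -0.2466, 0.168]
ee_rot: [0.183, 3.13, -0.004]
force: [1.1, 0.6, -0.1]
grip_width: 0.878
grip_force: 0.0
```

```bash
cat >> h.py <<'E'
def block(n="top",lo=.034,hi=.05,box=(.5,.9,-.2,.28)):
    s=readout.get_state();p,P=cloud(n,s=s);z=P[...,2];hsv=cv2.cvtColor(p,cv2.COLOR_BGR2HSV)
    m=(z>lo)&(z<hi)&(P[...,0]>box[0])&(P[...,0]<box[1])&(P[...,1]>box[2])&(P[...,1]<box[3])
    k,l,st,c=cv2.connectedComponentsWithStats(m.astype(np.uint8))
    for i in range(1,k):
        if st[i,4]>200: print("block?",rect(P,l==i))
    return s,p,P
E
python3 - <<'E'
from h import *
s,p,P=block()
s,p,P=strip("top")
b=(661.2,79.9);legs([(*fr(b,-17.7,-38,0),160,72.3)],s)
E
```

```text
block? (array([660.9,  79.6]), array([ 46.2, 120.3]), -18.4, 40.4, np.int64(736))
strip (array([ 504.6, -263.4]), array([36. , 81.8]), -6.9, 15.2, np.int64(359))
at [ 446.1 -244.   167.4] head 83.4 F [0.6 2.5 0.7] w 74.9 t 23.2
tilt [ 0.0057 -0.0015]
(np.float64(624.9988637123638), np.float64(91.45325631516863), 160, 72.3) az 0.194 shift [-68.4 374.    7.4]
```

Request:
apply_moves:
  motion:
    - {"dx":0,"dy":0,"dz":0,"ax":0,"ay":0,"az":0.1,"hand":75}
    - {"dx":0,"dy":0,"dz":0,"ax":0,"ay":0,"az":0.1,"hand":75}
    - {"dx":-6.9,"dy":37.4,"dz":0,"ax":0,"ay":0,"az":0,"hand":75}
    - {"dx":-6.9,"dy":37.4,"dz":0,"ax":0,"ay":0,"az":0,"hand":75}
    - {"dx":-6.9,"dy":37.4,"dz":0,"ax":0,"ay":0,"az":0,"hand":75}
    - {"dx":-6.9,"dy":37.4,"dz":0,"ax":0,"ay":0,"az":0,"hand":75}
    - {"dx":-6.9,"dy":37.4,"dz":0,"ax":0,"ay":0,"az":0,"hand":75}
    - {"dx":-6.9,"dy":37.4,"dz":0,"ax":0,"ay":0,"az":0,"hand":75}
    - {"dx":-6.9,"dy":37.4,"dz":0,"ax":0,"ay":0,"az":0,"hand":75}
    - {"dx":-6.9,"dy":37.4,"dz":0,"ax":0,"ay":0,"az":0,"hand":75}
    - {"dx":-6.9,"dy":37.4,"dz":0,"ax":0,"ay":0,"az":0,"hand":75}
    - {"dx":-6.9,"dy":37.4,"dz":0,"ax":0,"ay":0,"az":0,"hand":75}

```text
t: 24.5
position: [0.6256, 0.0908, 0.1612]
ee_rot: [-0.491, -3.1, 0.002]
force: [0.2, -0.0, -1.0]
grip_width: 0.877
grip_force: 0.0
```

Request:
apply_moves:
  motion:
    - {"dx":0,"dy":0,"dz":0,"ax":0,"ay":0,"az":0,"hand":75}
    - {"dx":0,"dy":0,"dz":0,"ax":0,"ay":0,"az":0,"hand":75}

```text
t: 24.7
position: [0.6251, 0.0901, 0.1613]
ee_rot: [-0.489, -3.1, 0.003]
force: [-0.8, -0.5, 0.2]
grip_width: 0.881
grip_force: 0.0
```

Run:
```python
from h import *
s,p,P=block("wrist")
strip("top")
b=(661,79.7);legs([(*fr(b,-18,-38,0),14,72.)],s)
```

```text
block? (array([662.2,  77.8]), array([ 46.1, 118.3]), -17.8, 42.1, np.int64(6072))
block? (array([756.7,  64.4]), array([19.7, 46.7]), 73.6, 42.2, np.int64(467))
strip (array([ 482.8, -260.5]), array([ 35.6, 125.7]), -6.8, 15.3, np.int64(562))
at [625.1  90.1 161.3] head 72.1 F [-0.8 -0.5  0.2] w 75.2 t 24.7
tilt [-0.0031 -0.0012]
(np.float64(624.8598523807842), np.float64(91.44264578624801), 14, 72.0) az 0.001 shift [  0.6   1.2 147.3]
```

Request:
apply_moves:
  motion:
    - {"dx":0.5,"dy":0.3,"dz":25,"ax":0,"ay":0,"az":0,"hand":75}
    - {"dx":0,"dy":0,"dz":28,"ax":0,"ay":0,"az":0,"hand":75}
    - {"dx":0,"dy":0,"dz":28,"ax":0,"ay":0,"az":0,"hand":75}
    - {"dx":0,"dy":0,"dz":25,"ax":0,"ay":0,"az":0,"hand":75}
    - {"dx":0,"dy":0,"dz":20,"ax":0,"ay":0,"az":0,"hand":75}
    - {"dx":0,"dy":0,"dz":14,"ax":0,"ay":0,"az":0,"hand":75}
    - {"dx":0,"dy":0,"dz":9,"ax":0,"ay":0,"az":0,"hand":75}
    - {"dx":0,"dy":0,"dz":0,"ax":0,"ay":0,"az":0,"hand":75}
    - {"dx":0,"dy":0,"dz":0,"ax":0,"ay":0,"az":0,"hand":30}
    - {"dx":0,"dy":0,"dz":0,"ax":0,"ay":0,"az":0,"hand":30}
    - {"dx":0,"dy":0,"dz":0,"ax":0,"ay":0,"az":0,"hand":30}
    - {"dx":0,"dy":0,"dz":0,"ax":0,"ay":0,"az":0,"hand":30}
  force: 80

```text
t: 26.0
position: [0.6262, 0.09, 0.016]
ee_rot: [0.492, 3.101, 0.001]
force: [-0.3, 0.1, 6.2]
grip_width: 0.524
grip_force: 82.9
```

Request:
apply_moves:
  motion:
    - {"dx":0,"dy":0,"dz":0,"ax":0,"ay":0,"az":0,"hand":30}
    - {"dx":0,"dy":0,"dz":0,"ax":0,"ay":0,"az":0,"hand":30}
    - {"dx":0,"dy":0,"dz":0,"ax":0,"ay":0,"az":0,"hand":30}
    - {"dx":0,"dy":0,"dz":0,"ax":0,"ay":0,"az":0,"hand":30}

```text
t: 26.4
position: [0.6262, 0.09, 0.016]
ee_rot: [0.492, 3.101, 0.001]
force: [-0.9, 0.2, 4.8]
grip_width: 0.527
grip_force: 82.9
```

Request:
apply_moves:
  motion:
    - {"dx":0,"dy":0,"dz":-8,"ax":0,"ay":0,"az":0,"hand":30}
    - {"dx":0,"dy":0,"dz":-16,"ax":0,"ay":0,"az":0,"hand":30}
    - {"dx":0,"dy":0,"dz":-20,"ax":0,"ay":0,"az":0,"hand":30}
    - {"dx":0,"dy":0,"dz":-20,"ax":0,"ay":0,"az":0,"hand":30}
    - {"dx":0,"dy":0,"dz":-16,"ax":0,"ay":0,"az":0,"hand":30}
    - {"dx":0,"dy":0,"dz":0,"ax":0,"ay":0,"az":-0.1,"hand":30}
    - {"dx":0,"dy":0,"dz":0,"ax":0,"ay":0,"az":-0.1,"hand":30}
    - {"dx":0,"dy":0,"dz":0,"ax":0,"ay":0,"az":-0.1,"hand":30}
    - {"dx":0,"dy":0,"dz":0,"ax":0,"ay":0,"az":-0.1,"hand":30}
    - {"dx":0,"dy":0,"dz":0,"ax":0,"ay":0,"az":0,"hand":30}

```text
t: 27.4
position: [0.6256, 0.0897, 0.0959]
ee_rot: [-0.136, 3.138, 0.0]
force: [0.2, -0.2, -3.4]
grip_width: 0.524
grip_force: 82.3
```

Run:
```python
from h import *
legs([(*fr(G,GY,-120,0),95,94.7)])
block("top",.08,.14,(.5,.78,-.1,.2))
```

```text
at [625.6  89.7  95.9] head 95.0 F [ 0.2 -0.2 -3.4] w 44.7 t 27.4
tilt [0.0007 0.0001]
(np.float64(370.4035135818356), np.float64(326.56737896439506), 95, 94.7) az 0.004 shift [234.9 256.9   0.9]
```

Request:
apply_moves:
  motion:
    - {"dx":20,"dy":21.9,"dz":0,"ax":0,"ay":0,"az":0.004,"hand":30}
    - {"dx":19.6,"dy":21.4,"dz":0,"ax":0,"ay":0,"az":0,"hand":30}
    - {"dx":19.6,"dy":21.4,"dz":0,"ax":0,"ay":0,"az":0,"hand":30}
    - {"dx":19.6,"dy":21.4,"dz":0,"ax":0,"ay":0,"az":0,"hand":30}
    - {"dx":19.6,"dy":21.4,"dz":0,"ax":0,"ay":0,"az":0,"hand":30}
    - {"dx":19.6,"dy":21.4,"dz":0,"ax":0,"ay":0,"az":0,"hand":30}
    - {"dx":19.6,"dy":21.4,"dz":0,"ax":0,"ay":0,"az":0,"hand":30}
    - {"dx":19.6,"dy":21.4,"dz":0,"ax":0,"ay":0,"az":0,"hand":30}
    - {"dx":19.6,"dy":21.4,"dz":0,"ax":0,"ay":0,"az":0,"hand":30}
    - {"dx":19.6,"dy":21.4,"dz":0,"ax":0,"ay":0,"az":0,"hand":30}
    - {"dx":19.6,"dy":21.4,"dz":0,"ax":0,"ay":0,"az":0,"hand":30}
    - {"dx":19.4,"dy":21.4,"dz":0,"ax":0,"ay":0,"az":0,"hand":30}

```text
t: 28.65
position: [0.3692, 0.3282, 0.0953]
ee_rot: [-0.122, 3.139, 0.001]
force: [-0.7, 1.1, -3.4]
grip_width: 0.522
grip_force: 82.4
```

Request:
apply_moves:
  motion:
    - {"dx":0,"dy":0,"dz":0,"ax":0,"ay":0,"az":0,"hand":30}
    - {"dx":0,"dy":0,"dz":20,"ax":0,"ay":0,"az":0,"hand":30}
    - {"dx":0,"dy":0,"dz":20,"ax":0,"ay":0,"az":0,"hand":30}
    - {"dx":0,"dy":0,"dz":9,"ax":0,"ay":0,"az":0,"hand":30}
    - {"dx":0,"dy":0,"dz":0,"ax":0,"ay":0,"az":0,"hand":30}

```text
t: 29.15
position: [0.37, 0.3266, 0.045]
ee_rot: [0.125, -3.138, 0.002]
force: [-0.1, -1.1, -4.0]
grip_width: 0.526
grip_force: 82.6
```

Run:
```python
from h import *
legs([(*fr(G,GY,-120,0),46,94.7),(*fr(G,GY,-39,0),46,94.7)])
block("top",.055,.085,(.35,.52,.25,.42))
p,P=cloud("scene");cv2.imwrite("pics/g2.png",cv2.resize(p[80:220,290:430],None,fx=4,fy=4))
```

```text
at [370.  326.6  45. ] head 94.5 F [-0.1 -1.1 -4. ] w 44.9 t 29.1
tilt [-0.001  -0.0014]
(np.float64(370.4035135818356), np.float64(326.56737896439506), 46, 94.7) az -0.003 shift [-0.4 -0.1 -1. ]
(np.float64(451.1311419140966), np.float64(333.2043981634284), 46, 94.7) az -0.000 shift [-81.   0.  -0.]
block? (array([423.6, 331.2]), array([50.3, 90.1]), 7.7, 69.0, np.int64(605))
```

View pics/g2.png

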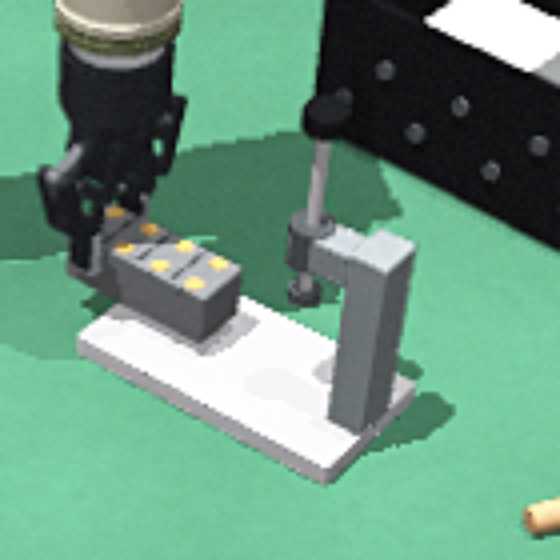

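The block is held level just above the plate, clear of the foot. I slide it in.

Request:
apply_moves:
  motion:
    - {"dx":-8,"dy":0,"dz":0,"ax":0,"ay":0,"az":0,"hand":30}
    - {"dx":-15,"dy":0,"dz":0,"ax":0,"ay":0,"az":0,"hand":30}
    - {"dx":-15,"dy":0,"dz":0,"ax":0,"ay":0,"az":0,"hand":30}
    - {"dx":-15,"dy":0,"dz":0,"ax":0,"ay":0,"az":0,"hand":30}
    - {"dx":-15,"dy":0,"dz":0,"ax":0,"ay":0,"az":0,"hand":30}
    - {"dx":-13,"dy":0,"dz":0,"ax":0,"ay":0,"az":0,"hand":30}
    - {"dx":0,"dy":0,"dz":4,"ax":0,"ay":0,"az":0,"hand":30}
    - {"dx":0,"dy":0,"dz":3,"ax":0,"ay":0,"az":0,"hand":30}
    - {"dx":0,"dy":0,"dz":1.5,"ax":0,"ay":0,"az":0,"hand":30}
    - {"dx":0,"dy":0,"dz":0,"ax":0,"ay":0,"az":0,"hand":30}
    - {"dx":0,"dy":0,"dz":0,"ax":0,"ay":0,"az":0,"hand":30}

```text
t: 30.35
position: [0.4501, 0.3338, 0.0371]
ee_rot: [0.128, -3.138, 0.0]
force: [-0.4, 0.5, -4.1]
grip_width: 0.52
grip_force: 82.6
```

Request:
apply_moves:
  motion:
    - {"dx":0,"dy":0,"dz":1.5,"ax":0,"ay":0,"az":0,"hand":30}
    - {"dx":0,"dy":0,"dz":1.5,"ax":0,"ay":0,"az":0,"hand":30}
    - {"dx":0,"dy":0,"dz":0,"ax":0,"ay":0,"az":0,"hand":30}
    - {"dx":0,"dy":0,"dz":0,"ax":0,"ay":0,"az":0,"hand":30}

```text
t: 30.75
position: [0.4506, 0.3339, 0.0342]
ee_rot: [-0.128, 3.139, 0.0]
force: [0.1, -0.3, -3.0]
grip_width: 0.521
grip_force: 82.9
```

Request:
apply_moves:
  motion:
    - {"dx":0,"dy":0,"dz":0.5,"ax":0,"ay":0,"az":0,"hand":50}
    - {"dx":0,"dy":0,"dz":0,"ax":0,"ay":0,"az":0,"hand":62}
    - {"dx":0,"dy":0,"dz":0,"ax":0,"ay":0,"az":0,"hand":62}
    - {"dx":0,"dy":0,"dz":0,"ax":0,"ay":0,"az":0,"hand":62}
    - {"dx":0,"dy":0,"dz":0,"ax":0,"ay":0,"az":0,"hand":62}
    - {"dx":5,"dy":0,"dz":-20,"ax":0,"ay":0,"az":0,"hand":62}
    - {"dx":20,"dy":0,"dz":-40,"ax":0,"ay":0,"az":0,"hand":62}
    - {"dx":20,"dy":0,"dz":-45,"ax":0,"ay":0,"az":0,"hand":30}
    - {"dx":0,"dy":0,"dz":-45,"ax":0,"ay":0,"az":0,"hand":0}
    - {"dx":0,"dy":0,"dz":-45,"ax":0,"ay":0,"az":0,"hand":0}
    - {"dx":0,"dy":0,"dz":-37,"ax":0,"ay":0,"az":0,"hand":0}
    - {"dx":0,"dy":0,"dz":0,"ax":0,"ay":0,"az":0,"hand":0}

```text
t: 31.95
position: [0.4076, 0.3314, 0.2706]
ee_rot: [-0.127, 3.133, 0.01]
force: [-0.0, -0.4, 0.6]
grip_width: -0.0
grip_force: 0.0
```

Run:
```python
from h import *
legs([(531,339.2,266,94.7)])
block("top",.048,.075,(.38,.6,.25,.42));block("scene",.05,.075,(.38,.57,.25,.42))
```

```text
at [407.6 331.4 270.6] head 94.6 F [-0.  -0.4  0.6] w -0.0 t 31.9
tilt [0.0058 0.0063]
(531, 339.2, 266, 94.7) az -0.001 shift [-123.6   -2.4    4.6]
block? (array([489.2, 337.9]), array([ 48.1, 120.9]), 4.2, 58.5, np.int64(756))
block? (array([493.2, 337.9]), array([ 53.5, 122.3]), 6.4, 61.4, np.int64(616))
```

Request:
apply_moves:
  motion:
    - {"dx":-24,"dy":-0.5,"dz":0,"ax":0,"ay":0,"az":0,"hand":0}
    - {"dx":-24,"dy":-0.5,"dz":0,"ax":0,"ay":0,"az":0,"hand":0}
    - {"dx":-24,"dy":-0.5,"dz":0,"ax":0,"ay":0,"az":0,"hand":0}
    - {"dx":-24,"dy":-0.5,"dz":0,"ax":0,"ay":0,"az":0,"hand":0}
    - {"dx":-24,"dy":0,"dz":0,"ax":0,"ay":0,"az":0,"hand":0}
    - {"dx":-2,"dy":0,"dz":10,"ax":0,"ay":0,"az":0,"hand":0}
    - {"dx":0,"dy":0,"dz":12,"ax":0,"ay":0,"az":0,"hand":0}
    - {"dx":0,"dy":0,"dz":8,"ax":0,"ay":0,"az":0,"hand":0}
    - {"dx":0,"dy":0,"dz":8,"ax":0,"ay":0,"az":0,"hand":0}
    - {"dx":0,"dy":0,"dz":8,"ax":0,"ay":0,"az":0,"hand":0}
    - {"dx":0,"dy":0,"dz":8,"ax":0,"ay":0,"az":0,"hand":0}
    - {"dx":0,"dy":0,"dz":0,"ax":0,"ay":0,"az":0,"hand":0}

```text
t: 33.25
position: [0.5269, 0.338, 0.2107]
ee_rot: [0.128, -3.138, 0.001]
force: [-2.3, -0.7, 2.3]
grip_width: -0.001
grip_force: 1.3
```

Request:
apply_moves:
  motion:
    - {"dx":0,"dy":0,"dz":2,"ax":0,"ay":0,"az":0,"hand":0}
    - {"dx":0,"dy":0,"dz":1,"ax":0,"ay":0,"az":0,"hand":0}
    - {"dx":0,"dy":0,"dz":1,"ax":0,"ay":0,"az":0,"hand":0}
    - {"dx":0,"dy":0,"dz":0.5,"ax":0,"ay":0,"az":0,"hand":0}
    - {"dx":0,"dy":0,"dz":0,"ax":0,"ay":0,"az":0,"hand":0}

```text
t: 33.75
position: [0.5275, 0.3382, 0.2073]
ee_rot: [-0.128, 3.139, 0.0]
force: [-2.7, 0.2, 3.0]
grip_width: 0.001
grip_force: 1.3
```

Request:
apply_moves:
  motion:
    - {"dx":0,"dy":0,"dz":0.7,"ax":0,"ay":0,"az":0,"hand":0}
    - {"dx":0,"dy":0,"dz":0.6,"ax":0,"ay":0,"az":0,"hand":0}
    - {"dx":0,"dy":0,"dz":0.3,"ax":0,"ay":0,"az":0,"hand":0}
    - {"dx":0,"dy":0,"dz":0,"ax":0,"ay":0,"az":0,"hand":0}
    - {"dx":0,"dy":0,"dz":0,"ax":0,"ay":0,"az":0,"hand":0}

```text
t: 34.25
position: [0.5276, 0.3383, 0.2071]
ee_rot: [-0.128, 3.138, 0.002]
force: [-5.6, -1.8, 15.2]
grip_width: 0.001
grip_force: 7.6
```

Foot is firmly on the block (z 207, as predicted for 42 mm). I go up, back and pick it up.

Request:
apply_moves:
  motion:
    - {"dx":0,"dy":0,"dz":-8,"ax":0,"ay":0,"az":0,"hand":0}
    - {"dx":0,"dy":0,"dz":-12,"ax":0,"ay":0,"az":0,"hand":0}
    - {"dx":0,"dy":0,"dz":-12,"ax":0,"ay":0,"az":0,"hand":0}
    - {"dx":0,"dy":0,"dz":-12,"ax":0,"ay":0,"az":0,"hand":0}
    - {"dx":0,"dy":0,"dz":-16,"ax":0,"ay":0,"az":0,"hand":0}
    - {"dx":28,"dy":0,"dz":0,"ax":0,"ay":0,"az":0,"hand":0}
    - {"dx":35,"dy":0,"dz":0,"ax":0,"ay":0,"az":0,"hand":62}
    - {"dx":30,"dy":0,"dz":0,"ax":0,"ay":0,"az":0,"hand":62}
    - {"dx":0,"dy":0,"dz":0,"ax":0,"ay":0,"az":0,"hand":62}
    - {"dx":0,"dy":0,"dz":0,"ax":0,"ay":0,"az":0,"hand":62}

```text
t: 35.25
position: [0.4352, 0.3308, 0.2665]
ee_rot: [-0.129, 3.138, 0.001]
force: [1.4, 0.1, 0.1]
grip_width: 0.68
grip_force: 0.0
```

Run:
```python
from h import *
p,P=cloud("top");z=P[...,2];near=(np.hypot(P[...,0]-.53,P[...,1]-.338)<.03)&(z>.16)&(z<.25);print("knobtop",rect(P,near))
block("top",.048,.075,(.38,.6,.25,.42))
legs([(450.5,333.7,35,94.7)])
```

```text
knobtop (array([531.2, 339.8]), array([27.1, 28.2]), -28.8, 237.5, np.int64(177))
block? (array([489.1, 337.8]), array([ 47.8, 120.7]), 4.0, 58.5, np.int64(759))
at [436.2 330.6 266.1] head 94.6 F [-0.1 -0.7 -0.3] w 62.0 t 35.4
tilt [0.0014 0.0005]
(450.5, 333.7, 35, 94.7) az -0.001 shift [-14.6   1.9 231.1]
```

Request:
apply_moves:
  motion:
    - {"dx":0,"dy":1.9,"dz":40,"ax":0,"ay":0,"az":0,"hand":68}
    - {"dx":0,"dy":0,"dz":45,"ax":0,"ay":0,"az":0,"hand":68}
    - {"dx":0,"dy":0,"dz":45,"ax":0,"ay":0,"az":0,"hand":68}
    - {"dx":-7,"dy":0,"dz":35,"ax":0,"ay":0,"az":0,"hand":68}
    - {"dx":-7,"dy":0,"dz":30,"ax":0,"ay":0,"az":0,"hand":68}
    - {"dx":0,"dy":0,"dz":20,"ax":0,"ay":0,"az":0,"hand":68}
    - {"dx":0,"dy":0,"dz":14,"ax":0,"ay":0,"az":0,"hand":68}
    - {"dx":0,"dy":0,"dz":0,"ax":0,"ay":0,"az":0,"hand":68}
    - {"dx":0,"dy":0,"dz":0,"ax":0,"ay":0,"az":0,"hand":30}
    - {"dx":0,"dy":0,"dz":0,"ax":0,"ay":0,"az":0,"hand":30}
    - {"dx":0,"dy":0,"dz":0,"ax":0,"ay":0,"az":0,"hand":30}
    - {"dx":0,"dy":0,"dz":0,"ax":0,"ay":0,"az":0,"hand":30}
  force: 90

```text
t: 36.55
position: [0.4492, 0.3338, 0.0379]
ee_rot: [-0.127, 3.137, 0.002]
force: [-0.0, -2.1, 7.0]
grip_width: 0.518
grip_force: 92.9
```

Request:
apply_moves:
  motion:
    - {"dx":0,"dy":0,"dz":0,"ax":0,"ay":0,"az":0,"hand":30}
    - {"dx":0,"dy":0,"dz":0,"ax":0,"ay":0,"az":0,"hand":30}
    - {"dx":0,"dy":0,"dz":0,"ax":0,"ay":0,"az":0,"hand":30}
    - {"dx":0,"dy":0,"dz":0,"ax":0,"ay":0,"az":0,"hand":30}

```text
t: 36.95
position: [0.4493, 0.3338, 0.0379]
ee_rot: [-0.127, 3.137, 0.002]
force: [0.2, -1.5, 7.5]
grip_width: 0.521
grip_force: 92.9
```

Request:
apply_moves:
  motion:
    - {"dx":0,"dy":0,"dz":-6,"ax":0,"ay":0,"az":0,"hand":30}
    - {"dx":4,"dy":0,"dz":-7,"ax":0,"ay":0,"az":0,"hand":30}
    - {"dx":16,"dy":0,"dz":0,"ax":0,"ay":0,"az":0,"hand":30}
    - {"dx":20,"dy":0,"dz":0,"ax":0,"ay":0,"az":0,"hand":30}
    - {"dx":20,"dy":0,"dz":0,"ax":0,"ay":0,"az":0,"hand":30}
    - {"dx":20,"dy":0,"dz":-5,"ax":0,"ay":0,"az":0,"hand":30}
    - {"dx":0,"dy":0,"dz":-20,"ax":0,"ay":0,"az":0,"hand":30}
    - {"dx":0,"dy":0,"dz":-20,"ax":0,"ay":0,"az":0,"hand":30}
    - {"dx":0,"dy":0,"dz":-15,"ax":0,"ay":0,"az":0,"hand":30}
    - {"dx":0,"dy":0,"dz":0,"ax":0,"ay":0,"az":0.1,"hand":30}
    - {"dx":0,"dy":0,"dz":0,"ax":0,"ay":0,"az":0.097,"hand":30}
    - {"dx":0,"dy":0,"dz":0,"ax":0,"ay":0,"az":0,"hand":30}

```text
t: 38.15
position: [0.3684, 0.3271, 0.1102]
ee_rot: [0.183, 3.136, 0.001]
force: [-0.8, -0.0, -4.4]
grip_width: 0.515
grip_force: 92.8
```

Run:
```python
from h import *
t=fr(T,TY,-55,-55)
legs([(540,30,110,83.4),(*t,110,83.4),(*t,26,83.4)])
```

```text
at [368.4 327.1 110.2] head 83.3 F [-0.8 -0.  -4.4] w 44.0 t 38.1
tilt [0.0001 0.0004]
(540, 30, 110, 83.4) az -0.002 shift [-2.046e+02 -2.755e+02  2.000e-01]
(np.float64(428.24295461487054), np.float64(-369.61395883091416), 110, 83.4) az -0.000 shift [  65.1 -409.8   -0. ]
(np.float64(428.24295461487054), np.float64(-369.61395883091416), 26, 83.4) az -0.000 shift [ 0.  0. 84.]
```

Request:
apply_moves:
  motion:
    - {"dx":-18.6,"dy":-25,"dz":0,"ax":0,"ay":0,"az":0,"hand":30}
    - {"dx":-18.6,"dy":-25,"dz":0,"ax":0,"ay":0,"az":0,"hand":30}
    - {"dx":-18.6,"dy":-25,"dz":0,"ax":0,"ay":0,"az":0,"hand":30}
    - {"dx":-18.6,"dy":-25,"dz":0,"ax":0,"ay":0,"az":0,"hand":30}
    - {"dx":-18.6,"dy":-25,"dz":0,"ax":0,"ay":0,"az":0,"hand":30}
    - {"dx":-18.6,"dy":-25,"dz":0,"ax":0,"ay":0,"az":0,"hand":30}
    - {"dx":-18.6,"dy":-25,"dz":0,"ax":0,"ay":0,"az":0,"hand":30}
    - {"dx":-18.6,"dy":-25,"dz":0,"ax":0,"ay":0,"az":0,"hand":30}
    - {"dx":-18.6,"dy":-25,"dz":0,"ax":0,"ay":0,"az":0,"hand":30}
    - {"dx":-18.6,"dy":-25,"dz":0,"ax":0,"ay":0,"az":0,"hand":30}
    - {"dx":-18.6,"dy":-25.5,"dz":0,"ax":0,"ay":0,"az":0,"hand":30}

```text
t: 39.25
position: [0.5405, 0.0287, 0.1097]
ee_rot: [-0.177, -3.136, 0.0]
force: [0.5, 1.2, -3.5]
grip_width: 0.519
grip_force: 92.8
```

Request:
apply_moves:
  motion:
    - {"dx":5.9,"dy":-37.3,"dz":0,"ax":0,"ay":0,"az":0,"hand":30}
    - {"dx":5.9,"dy":-37.3,"dz":0,"ax":0,"ay":0,"az":0,"hand":30}
    - {"dx":5.9,"dy":-37.3,"dz":0,"ax":0,"ay":0,"az":0,"hand":30}
    - {"dx":5.9,"dy":-37.3,"dz":0,"ax":0,"ay":0,"az":0,"hand":30}
    - {"dx":5.9,"dy":-37.3,"dz":0,"ax":0,"ay":0,"az":0,"hand":30}
    - {"dx":5.9,"dy":-37.3,"dz":0,"ax":0,"ay":0,"az":0,"hand":30}
    - {"dx":5.9,"dy":-37.3,"dz":0,"ax":0,"ay":0,"az":0,"hand":30}
    - {"dx":5.9,"dy":-37.3,"dz":0,"ax":0,"ay":0,"az":0,"hand":30}
    - {"dx":5.9,"dy":-37.3,"dz":0,"ax":0,"ay":0,"az":0,"hand":30}
    - {"dx":6,"dy":-37.1,"dz":0,"ax":0,"ay":0,"az":0,"hand":30}
    - {"dx":6,"dy":-37,"dz":0,"ax":0,"ay":0,"az":0,"hand":30}
    - {"dx":0,"dy":0,"dz":0,"ax":0,"ay":0,"az":0,"hand":30}

```text
t: 40.45
position: [0.4256, -0.3756, 0.1099]
ee_rot: [-0.189, -3.136, 0.006]
force: [-0.3, 0.6, -4.2]
grip_width: 0.517
grip_force: 93.1
```

Run:
```python
from h import *
t=fr(T,TY,-55,-55)
legs([(*t,26,83.4)]);p,P=cloud("top");q,_=cloud("scene")
cv2.imwrite("pics/t2.png",np.hstack([cv2.resize(p[180:320,350:490],(400,400)),cv2.resize(q[220:400,60:240],(400,400))]))
print(readout.get_state()["qpos"])
```

```text
at [ 425.6 -375.6  109.9] head 83.1 F [-0.3  0.6 -4.2] w 44.1 t 40.5
tilt [-0.0004 -0.0035]
(np.float64(428.24295461487054), np.float64(-369.61395883091416), 26, 83.4) az -0.005 shift [-1.9  6.3 83.9]
[ 0.58035665  0.57845597  0.04836916  2.0721466  -0.05546181  0.49264359
  2.12469247]
```

View pics/t2.png

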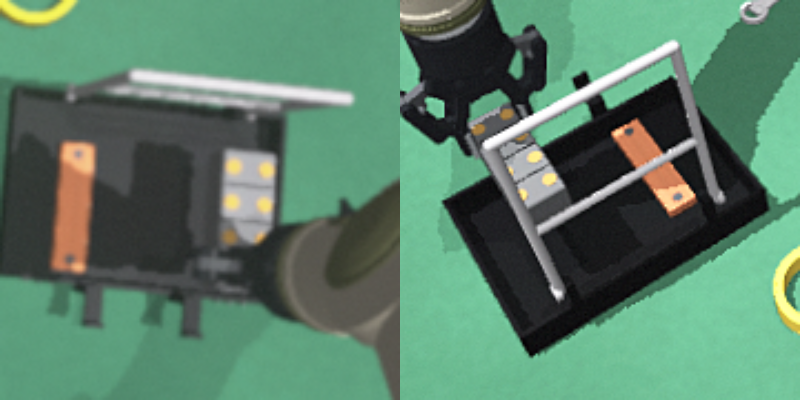

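The strip lies flat on the left of the tray, and the block hangs over the right half inside the walls. I lower it.

Request:
apply_moves:
  motion:
    - {"dx":-2,"dy":5,"dz":8,"ax":0,"ay":0,"az":0,"hand":30}
    - {"dx":0,"dy":0,"dz":16,"ax":0,"ay":0,"az":0,"hand":30}
    - {"dx":0,"dy":0,"dz":18,"ax":0,"ay":0,"az":0,"hand":30}
    - {"dx":0,"dy":0,"dz":16,"ax":0,"ay":0,"az":0,"hand":30}
    - {"dx":0,"dy":0,"dz":12,"ax":0,"ay":0,"az":0,"hand":30}
    - {"dx":0,"dy":0,"dz":7,"ax":0,"ay":0,"az":0,"hand":30}
    - {"dx":0,"dy":0,"dz":2,"ax":0,"ay":0,"az":0,"hand":30}
    - {"dx":0,"dy":0,"dz":0,"ax":0,"ay":0,"az":0,"hand":30}
    - {"dx":0,"dy":0,"dz":0,"ax":0,"ay":0,"az":0,"hand":30}

```text
t: 41.45
position: [0.4313, -0.3652, 0.0311]
ee_rot: [0.181, 3.136, -0.001]
force: [0.2, 0.3, -3.1]
grip_width: 0.52
grip_force: 93.1
```

Request:
apply_moves:
  motion:
    - {"dx":0,"dy":0,"dz":2.5,"ax":0,"ay":0,"az":0,"hand":30}
    - {"dx":0,"dy":0,"dz":2,"ax":0,"ay":0,"az":0,"hand":30}
    - {"dx":0,"dy":0,"dz":1,"ax":0,"ay":0,"az":0,"hand":30}
    - {"dx":0,"dy":0,"dz":0,"ax":0,"ay":0,"az":0,"hand":30}
    - {"dx":0,"dy":0,"dz":0,"ax":0,"ay":0,"az":0,"hand":30}

```text
t: 41.95
position: [0.4309, -0.3651, 0.0252]
ee_rot: [0.182, 3.136, -0.0]
force: [0.3, 0.4, -2.7]
grip_width: 0.518
grip_force: 93.2
```

Request:
apply_moves:
  motion:
    - {"dx":0,"dy":0,"dz":0.8,"ax":0,"ay":0,"az":0,"hand":30}
    - {"dx":0,"dy":0,"dz":0,"ax":0,"ay":0,"az":0,"hand":50}
    - {"dx":0,"dy":0,"dz":0,"ax":0,"ay":0,"az":0,"hand":62}
    - {"dx":0,"dy":0,"dz":0,"ax":0,"ay":0,"az":0,"hand":62}
    - {"dx":0,"dy":0,"dz":0,"ax":0,"ay":0,"az":0,"hand":62}
    - {"dx":0,"dy":0,"dz":0,"ax":0,"ay":0,"az":0,"hand":62}
    - {"dx":0,"dy":0,"dz":-15,"ax":0,"ay":0,"az":0,"hand":62}
    - {"dx":0,"dy":0,"dz":-35,"ax":0,"ay":0,"az":0,"hand":62}
    - {"dx":0,"dy":0,"dz":-45,"ax":0,"ay":0,"az":0,"hand":62}
    - {"dx":0,"dy":0,"dz":-45,"ax":0,"ay":0,"az":0,"hand":40}
    - {"dx":0,"dy":0,"dz":-45,"ax":0,"ay":0,"az":0,"hand":40}
    - {"dx":0,"dy":0,"dz":-45,"ax":0,"ay":0,"az":0,"hand":40}

```text
t: 43.15
position: [0.4304, -0.3648, 0.2575]
ee_rot: [0.182, 3.136, -0.001]
force: [0.3, -1.1, -0.5]
grip_width: 0.468
grip_force: 0.0
```

Request:
apply_moves:
  motion:
    - {"dx":15,"dy":0,"dz":-35,"ax":0,"ay":0,"az":0,"hand":40}
    - {"dx":15,"dy":0,"dz":-35,"ax":0,"ay":0,"az":0,"hand":40}
    - {"dx":0,"dy":0,"dz":0,"ax":0,"ay":0,"az":0,"hand":40}

```text
t: 43.45
position: [0.4003, -0.3628, 0.3301]
ee_rot: [0.184, 3.13, -0.007]
force: [-0.3, 0.2, -0.2]
grip_width: 0.468
grip_force: 0.0
```

Run:
```python
from h import *
for n in("scene","top","wrist"):
    s=readout.get_state();p,P=cloud(n,s=s);z=P[...,2]
    m=(z>.245)&(z<.29)&(P[...,0]>.52)&(P[...,0]<.62)&(P[...,1]>-.45)&(P[...,1]<-.22)
    if m.sum()>20:
        k,l,st,c=cv2.connectedComponentsWithStats(m.astype(np.uint8));m=l==1+st[1:,4].argmax();print(n,"bar",rect(P,m),np.nanmax(z[m]))
    m=(z>.028)&(z<.04)&(P[...,0]>.37)&(P[...,0]<.62)&(P[...,1]>-.49)&(P[...,1]<-.17);print("tray",rect(P,m))
    m=(z>.060)&(z<.072)&(P[...,0]>.34)&(P[...,0]<.44)&(P[...,1]>-.45)&(P[...,1]<-.2);print("catch",rect(P,m) if m.sum()>4 else m.sum())
    if n=="top":
        m=(z>.04)&(z<.055)&(P[...,0]>.4)&(P[...,0]<.57)&(P[...,1]>-.44)&(P[...,1]<-.3);print("block",rect(P,m))
        cv2.imwrite("pics/t3.png",cv2.resize(p[180:320,340:490],None,fx=4,fy=4))
strip("top");legs([],s);print(s["qpos"])
```

```text
scene bar (array([ 567.1, -330.7]), array([ 12.5, 170.1]), 82.8, 265.6, np.int64(648)) 0.270721238647877
tray (array([ 492.6, -321.3]), array([191.2, 259. ]), 83.2, 35.9, np.int64(1390))
catch (array([ 373.3, -306.6]), array([ 34.7, 102.3]), 65.7, 65.9, np.int64(64))
top bar (array([ 561.9, -328. ]), array([ 10.1, 169.2]), 82.8, 264.2, np.int64(378)) 0.2682417055929053
tray (array([ 489.1, -321.4]), array([185.8, 259.8]), 83.3, 34.2, np.int64(755))
catch (array([ 369.2, -303.2]), array([ 27.4, 105.6]), 69.4, 63.9, np.int64(27))
block (array([ 490.7, -370.2]), array([ 47.2, 162.9]), -6.5, 45.7, np.int64(796))
wrist bar (array([ 568.7, -277.1]), array([ 9.5, 31.3]), 80.7, 265.1, np.int64(367)) 0.26805274434541776
tray (array([ 489.3, -322.4]), array([186.6, 258.6]), 83.1, 35.7, np.int64(2351))
catch (array([ 370. , -307.7]), array([  4.6, 104.3]), 83.1, 65.9, np.int64(109))
strip (array([ 482.5, -260.3]), array([ 36.5, 126.2]), -7.8, 15.1, np.int64(569))
at [ 400.8 -361.6  325.9] head 83.3 F [-0.   0.6 -0.2] w 40.0 t 43.5
tilt [ 0.0024 -0.0014]
[ 0.55764771  0.27149609  0.09178263  1.9148499  -0.03049617  0.95376548
  2.11821143]
```

View pics/t3.png

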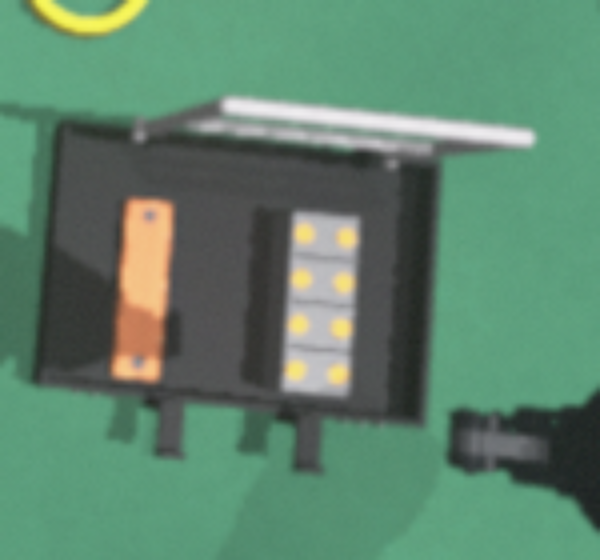

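Both parts lie flat in the tray with the strip on the left and the block right of centre. The bail still stands up. I turn the tool to grip across the bar.

Request:
apply_moves:
  motion:
    - {"dx":0,"dy":0,"dz":0,"ax":0,"ay":0,"az":0.131,"hand":40}
    - {"dx":0,"dy":0,"dz":0,"ax":0,"ay":0,"az":0.131,"hand":40}
    - {"dx":0,"dy":0,"dz":0,"ax":0,"ay":0,"az":0.131,"hand":40}
    - {"dx":0,"dy":0,"dz":0,"ax":0,"ay":0,"az":0.131,"hand":40}
    - {"dx":0,"dy":0,"dz":0,"ax":0,"ay":0,"az":0.131,"hand":40}
    - {"dx":0,"dy":0,"dz":0,"ax":0,"ay":0,"az":0.131,"hand":40}
    - {"dx":0,"dy":0,"dz":0,"ax":0,"ay":0,"az":0.131,"hand":40}
    - {"dx":0,"dy":0,"dz":0,"ax":0,"ay":0,"az":0.131,"hand":40}
    - {"dx":0,"dy":0,"dz":0,"ax":0,"ay":0,"az":0.131,"hand":40}
    - {"dx":0,"dy":0,"dz":0,"ax":0,"ay":0,"az":0.131,"hand":40}
    - {"dx":0,"dy":0,"dz":0,"ax":0,"ay":0,"az":0.131,"hand":40}
    - {"dx":0,"dy":0,"dz":0,"ax":0,"ay":0,"az":0.131,"hand":40}

```text
t: 44.85
position: [0.4011, -0.361, 0.3229]
ee_rot: [-2.351, -2.08, 0.002]
force: [0.1, -0.1, -0.5]
grip_width: 0.471
grip_force: 0.0
```

Request:
apply_moves:
  motion:
    - {"dx":0,"dy":0,"dz":0,"ax":0,"ay":0,"az":0,"hand":40}

```text
t: 44.95
position: [0.4012, -0.361, 0.3229]
ee_rot: [-2.347, -2.085, 0.002]
force: [-0.1, -0.2, -0.0]
grip_width: 0.473
grip_force: 0.0
```

Run:
```python
from h import *
s=readout.get_state();legs([(564,-329.8,320,-6.9),(564,-329.8,250,-6.9)],s);print(s["qpos"])
```

```text
at [ 401.2 -361.   322.9] head -6.8 F [-0.1 -0.2 -0. ] w 40.4 t 45.0
tilt [-0.0025  0.001 ]
(564, -329.8, 320, -6.9) az 0.002 shift [ 50.5 157.8   2.9]
(564, -329.8, 250, -6.9) az -0.000 shift [ 0.  0. 70.]
[ 0.29966033  0.29075322  0.42934945  1.93014658 -0.1458284   0.95342059
  0.67997979]
```

Request:
apply_moves:
  motion:
    - {"dx":8.4,"dy":26.3,"dz":0,"ax":0,"ay":0,"az":0,"hand":40}
    - {"dx":8.4,"dy":26.3,"dz":0,"ax":0,"ay":0,"az":0,"hand":40}
    - {"dx":8.4,"dy":26.3,"dz":0,"ax":0,"ay":0,"az":0,"hand":40}
    - {"dx":8.4,"dy":26.3,"dz":0,"ax":0,"ay":0,"az":0,"hand":40}
    - {"dx":8.4,"dy":26.3,"dz":0,"ax":0,"ay":0,"az":0,"hand":40}
    - {"dx":8.4,"dy":26.3,"dz":0,"ax":0,"ay":0,"az":0,"hand":40}
    - {"dx":0,"dy":0,"dz":0,"ax":0,"ay":0,"az":0,"hand":40}
    - {"dx":0,"dy":0,"dz":0,"ax":0,"ay":0,"az":0,"hand":40}

```text
t: 45.75
position: [0.5637, -0.3295, 0.3229]
ee_rot: [-2.342, -2.091, 0.002]
force: [-0.8, -0.4, 0.1]
grip_width: 0.473
grip_force: 0.0
```

Run:
```python
from h import *
s=readout.get_state();p,P=cloud("wrist",s=s);z=P[...,2];cv2.imwrite("pics/w4.png",p)
m=(z>.253)&(z<.275)&(P[...,0]>.52)&(P[...,0]<.6)&(P[...,1]>-.45)&(P[...,1]<-.22)
print("bar",rect(P,m));legs([(564,-329.8,250,-6.9)],s)
```

```text
bar (array([ 564. , -331.5]), array([ 10.2, 168.1]), 83.2, 265.7, np.int64(3325))
at [ 563.7 -329.5  322.9] head -6.5 F [-0.8 -0.4  0.1] w 40.4 t 45.8
tilt [-0.0023  0.0006]
(564, -329.8, 250, -6.9) az 0.007 shift [-0.2  0.4 72.9]
```

View pics/w4.png

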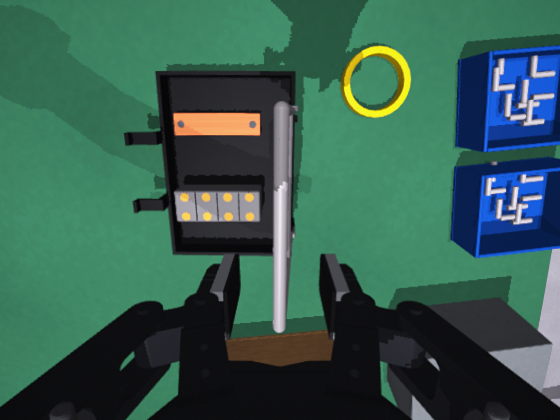

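The bar (column 280, rows 105–330) is centred between the fingers. I go down and close.

Request:
apply_moves:
  motion:
    - {"dx":0,"dy":0,"dz":20,"ax":0,"ay":0,"az":0.007,"hand":40}
    - {"dx":0,"dy":0,"dz":20,"ax":0,"ay":0,"az":0,"hand":40}
    - {"dx":0,"dy":0,"dz":18,"ax":0,"ay":0,"az":0,"hand":40}
    - {"dx":0,"dy":0,"dz":14,"ax":0,"ay":0,"az":0,"hand":40}
    - {"dx":0,"dy":0,"dz":0,"ax":0,"ay":0,"az":0,"hand":40}
    - {"dx":0,"dy":0,"dz":0,"ax":0,"ay":0,"az":0,"hand":5}
    - {"dx":0,"dy":0,"dz":0,"ax":0,"ay":0,"az":0,"hand":5}
    - {"dx":0,"dy":0,"dz":0,"ax":0,"ay":0,"az":0,"hand":5}
    - {"dx":0,"dy":0,"dz":0,"ax":0,"ay":0,"az":0,"hand":5}
    - {"dx":0,"dy":0,"dz":0,"ax":0,"ay":0,"az":0,"hand":5}
  force: 25

```text
t: 46.8
position: [0.5639, -0.3304, 0.2533]
ee_rot: [2.354, 2.078, 0.001]
force: [-2.0, -0.2, 6.8]
grip_width: 0.105
grip_force: 26.1
```

Run:
```python
from h import *
s=readout.get_state();p=s["position"]*1000;h=np.radians(head(s));print(p,np.degrees(h),s["grip_width"]*85.4)
T=np.array([490,-321.5]);TY=-6.9
H=fr(T,TY,85,0);zb=p[2]+12-62
a=np.radians(TY);u=np.array([np.cos(a),np.sin(a)])
d=(p[:2]-H)@u;th0=np.arctan2(zb,-d);print("theta",th0,"r",np.hypot(d,zb))
r=200;th=np.linspace(th0,0,31)
X=85-r*np.cos(th);Z=r*np.sin(th)
for i in range(30):
    print(i,"dy %.1f dz %.1f"%((X[i+1]-X[i]),-(Z[i+1]-Z[i])),end="; ")
```

```text
[ 563.94487493 -330.41695508  253.32887016] -7.1084756127574416 8.954595928267159
theta 1.5191063859447784 r 203.6008050047647
0 dy -10.1 dz 0.8; 1 dy -10.0 dz 1.3; 2 dy -10.0 dz 1.8; 3 dy -9.9 dz 2.3; 4 dy -9.7 dz 2.8; 5 dy -9.6 dz 3.3; 6 dy -9.4 dz 3.8; 7 dy -9.2 dz 4.2; 8 dy -9.0 dz 4.7; 9 dy -8.7 dz 5.1; 10 dy -8.5 dz 5.6; 11 dy -8.2 dz 6.0; 12 dy -7.8 dz 6.4; 13 dy -7.5 dz 6.8; 14 dy -7.2 dz 7.2; 15 dy -6.8 dz 7.5; 16 dy -6.4 dz 7.9; 17 dy -6.0 dz 8.2; 18 dy -5.6 dz 8.5; 19 dy -5.1 dz 8.7; 20 dy -4.7 dz 9.0; 21 dy -4.2 dz 9.2; 22 dy -3.8 dz 9.4; 23 dy -3.3 dz 9.6; 24 dy -2.8 dz 9.7; 25 dy -2.3 dz 9.9; 26 dy -1.8 dz 10.0; 27 dy -1.3 dz 10.0; 28 dy -0.8 dz 10.1; 29 dy -0.3 dz 10.1;
```

Request:
apply_moves:
  motion:
    - {"dx":0,"dy":-10.1,"dz":0.8,"ax":0,"ay":0,"az":0,"hand":5}
    - {"dx":0,"dy":-10,"dz":1.3,"ax":0,"ay":0,"az":0,"hand":5}
    - {"dx":0,"dy":-10,"dz":1.8,"ax":0,"ay":0,"az":0,"hand":5}
    - {"dx":0,"dy":-9.9,"dz":2.3,"ax":0,"ay":0,"az":0,"hand":5}
    - {"dx":0,"dy":-9.7,"dz":2.8,"ax":0,"ay":0,"az":0,"hand":5}
    - {"dx":0,"dy":-9.6,"dz":3.3,"ax":0,"ay":0,"az":0,"hand":5}

```text
t: 47.4
position: [0.5041, -0.3228, 0.2398]
ee_rot: [2.355, 2.079, -0.0]
force: [-0.8, -3.4, 4.0]
grip_width: 0.102
grip_force: 26.1
```

Request:
apply_moves:
  motion:
    - {"dx":0,"dy":-9.4,"dz":3.8,"ax":0,"ay":0,"az":0,"hand":5}
    - {"dx":0,"dy":-9.2,"dz":4.2,"ax":0,"ay":0,"az":0,"hand":5}
    - {"dx":0,"dy":-9,"dz":4.7,"ax":0,"ay":0,"az":0,"hand":5}
    - {"dx":0,"dy":-8.7,"dz":5.1,"ax":0,"ay":0,"az":0,"hand":5}
    - {"dx":0,"dy":-8.5,"dz":5.6,"ax":0,"ay":0,"az":0,"hand":5}
    - {"dx":0,"dy":-8.2,"dz":6,"ax":0,"ay":0,"az":0,"hand":5}

```text
t: 48.0
position: [0.4517, -0.3162, 0.2101]
ee_rot: [2.355, 2.079, -0.0]
force: [0.9, -4.5, 1.3]
grip_width: 0.102
grip_force: 25.0
```

Request:
apply_moves:
  motion:
    - {"dx":0,"dy":-7.8,"dz":6.4,"ax":0,"ay":0,"az":0,"hand":5}
    - {"dx":0,"dy":-7.5,"dz":6.8,"ax":0,"ay":0,"az":0,"hand":5}
    - {"dx":0,"dy":-7.2,"dz":7.2,"ax":0,"ay":0,"az":0,"hand":5}
    - {"dx":0,"dy":-6.8,"dz":7.5,"ax":0,"ay":0,"az":0,"hand":5}
    - {"dx":0,"dy":-6.4,"dz":7.9,"ax":0,"ay":0,"az":0,"hand":5}
    - {"dx":0,"dy":-6,"dz":8.2,"ax":0,"ay":0,"az":0,"hand":5}

```text
t: 48.6
position: [0.4111, -0.3112, 0.1661]
ee_rot: [2.354, 2.079, 0.0]
force: [4.8, -5.4, -3.2]
grip_width: 0.103
grip_force: 24.3
```

Request:
apply_moves:
  motion:
    - {"dx":0,"dy":-5.6,"dz":8.5,"ax":0,"ay":0,"az":0,"hand":5}
    - {"dx":0,"dy":-5.1,"dz":8.7,"ax":0,"ay":0,"az":0,"hand":5}
    - {"dx":0,"dy":-4.7,"dz":9,"ax":0,"ay":0,"az":0,"hand":5}
    - {"dx":0,"dy":-4.2,"dz":9.2,"ax":0,"ay":0,"az":0,"hand":5}
    - {"dx":0,"dy":-3.8,"dz":9.4,"ax":0,"ay":0,"az":0,"hand":5}
    - {"dx":0,"dy":-3.3,"dz":9.6,"ax":0,"ay":0,"az":0,"hand":5}
    - {"dx":0,"dy":0,"dz":0,"ax":0,"ay":0,"az":0,"hand":5}

```text
t: 49.3
position: [0.3856, -0.3081, 0.1113]
ee_rot: [2.353, 2.079, 0.001]
force: [6.0, -4.6, -4.0]
grip_width: 0.099
grip_force: 24.4
```

Run:
```python
from h import *
s=readout.get_state();p=s["position"]*1000;print(p,s["force"],s["grip_width"])
H=fr([490,-321.5],-6.9,85,0);a=np.radians(-6.9);print("tray x of tcp",85+(p[:2]-H)@[np.cos(a),np.sin(a)],"lat",(p[:2]-H)@[-np.sin(a),np.cos(a)])
d=-((p[:2]-H)@[np.cos(a),np.sin(a)]);print("z bar",62+np.sqrt(200**2-d*d),s["qpos"])
```

```text
[ 385.60456125 -308.05563128  111.27785262] [ 6.00190602 -4.57688046 -4.01988098] 0.09927302699961331
tray x of tcp -105.25450224104367 lat 0.8052577583372521
z bar 123.67028763523574 [ 0.38711139  0.52995822  0.24393259  2.24113907 -0.31927261  0.39943186
  0.77039375]
```

Request:
apply_moves:
  motion:
    - {"dx":0,"dy":-2.8,"dz":9.7,"ax":0,"ay":0,"az":0,"hand":5}
    - {"dx":0,"dy":-2.3,"dz":9.9,"ax":0,"ay":0,"az":0,"hand":5}
    - {"dx":0,"dy":-1.8,"dz":10,"ax":0,"ay":0,"az":0,"hand":5}
    - {"dx":0,"dy":-1.3,"dz":10,"ax":0,"ay":0,"az":0,"hand":5}
    - {"dx":0,"dy":-0.6,"dz":8,"ax":0,"ay":0,"az":0,"hand":5}
    - {"dx":0,"dy":0,"dz":0,"ax":0,"ay":0,"az":0,"hand":5}

```text
t: 49.9
position: [0.3785, -0.3072, 0.064]
ee_rot: [2.35, 2.078, 0.002]
force: [9.6, -4.2, -0.9]
grip_width: 0.101
grip_force: 24.4
```

Request:
apply_moves:
  motion:
    - {"dx":0,"dy":0,"dz":4,"ax":0,"ay":0,"az":0,"hand":5}
    - {"dx":0,"dy":0,"dz":3,"ax":0,"ay":0,"az":0,"hand":5}
    - {"dx":0,"dy":0,"dz":2,"ax":0,"ay":0,"az":0,"hand":5}
    - {"dx":0,"dy":0,"dz":0,"ax":0,"ay":0,"az":0,"hand":5}

```text
t: 50.3
position: [0.3785, -0.3073, 0.0574]
ee_rot: [2.349, 2.077, 0.004]
force: [5.1, 0.1, 30.0]
grip_width: 0.099
grip_force: 28.0
```

Request:
apply_moves:
  motion:
    - {"dx":0,"dy":0,"dz":0,"ax":0,"ay":0,"az":0,"hand":28}
    - {"dx":0,"dy":0,"dz":0,"ax":0,"ay":0,"az":0,"hand":28}
    - {"dx":0,"dy":0,"dz":-8,"ax":0,"ay":0,"az":0,"hand":28}
    - {"dx":0,"dy":0,"dz":-30,"ax":0,"ay":0,"az":0,"hand":28}
    - {"dx":0,"dy":0,"dz":-40,"ax":0,"ay":0,"az":0,"hand":28}
    - {"dx":0,"dy":0,"dz":-40,"ax":0,"ay":0,"az":0,"hand":28}
    - {"dx":0,"dy":0,"dz":-40,"ax":0,"ay":0,"az":0,"hand":28}
    - {"dx":0,"dy":0,"dz":0,"ax":0,"ay":0,"az":0,"hand":28}

```text
t: 51.1
position: [0.3766, -0.3073, 0.2179]
ee_rot: [2.351, 2.076, 0.004]
force: [0.4, 0.2, -0.7]
grip_width: 0.331
grip_force: 0.0
```

Run:
```python
from h import *
q,_=cloud("scene");
a=np.radians(-6.9);M=np.array([[np.cos(a),np.sin(a)],[-np.sin(a),np.cos(a)]])
for n in("scene","wrist","top"):
    s=readout.get_state();p,P=cloud(n,s=s);L=P.copy();L[...,:2]=(P[...,:2]*1000-[490,-321.5])@M.T;L[...,2]*=1000
    m=(abs(L[...,1])<36)&(L[...,0]>-135)&(L[...,0]<-96)&(L[...,2]>50)&(L[...,2]<90)
    print(n,"bar mid",m.sum(),np.round([np.median(L[m],0),np.percentile(L[m],97,axis=0)],1) if m.sum() else "")
    m=(abs(abs(L[...,1])-65)<10)&(L[...,0]>-135)&(L[...,0]<-96)&(L[...,2]>50)&(L[...,2]<90)
    print(n,"bar ends",m.sum(),np.round([np.median(L[m],0),np.percentile(L[m],97,axis=0)],1) if m.sum() else "")
    m=(abs(L[...,1])<60)&(abs(L[...,0])<12)&(L[...,2]>52)&(L[...,2]<90);print("cross",np.round(np.median(L[m],0),1) if m.sum() else "")
    if n=="wrist": w=p
cv2.imwrite("pics/f1.png",np.hstack([cv2.resize(q[220:400,60:240],(400,400)),cv2.resize(w,(400,300),interpolation=cv2.INTER_AREA).copy() if 0 else cv2.resize(w[:,70:490],(400,400))]))
legs([],s)
```

```text
scene bar mid 148 [[-108.2   -1.9   66.7]
 [-104.9   33.4   70.5]]
scene bar ends 87 [[-108.   -56.3   65.7]
 [-103.2   73.3   70.1]]
cross [ 6.3 -2.8 66. ]
wrist bar mid 732 [[-111.6    1.8   66.2]
 [-107.6   34.9   67.9]]
wrist bar ends 451 [[-111.7   58.9   66.1]
 [-101.7   74.6   67.8]]
cross [ 1.3  3.9 65.2]
top bar mid 109 [[-113.8    0.4   64.1]
 [-109.2   32.6   67.6]]
top bar ends 35 [[-113.5   63.9   64.3]
 [-108.3   74.2   70.2]]
cross [ 1.9 -0.9 64.1]
at [ 375.2 -305.7  213.4] head -7.1 F [ 0.3  0.5 -0.2] w 27.8 t 51.2
tilt [-0.0005  0.0009]
```

View pics/f1.png

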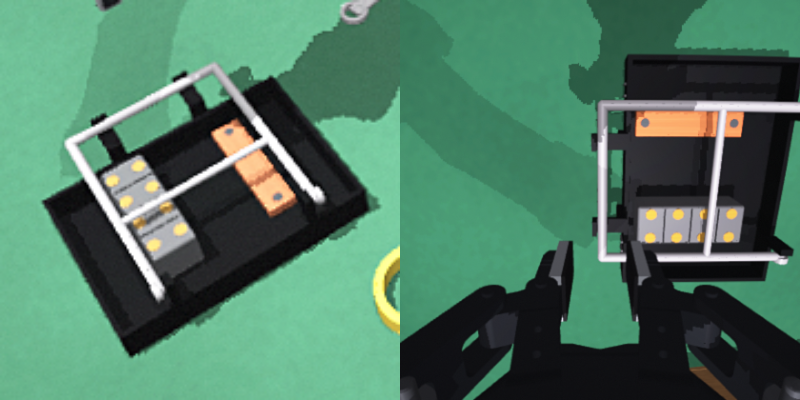

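The bar's top is about 66–67 mm up at tray x ≈ −112, which fits it resting in the catches, and both parts sit below the bail. I confirm with a gentle push using closed fingers.

Request:
apply_moves:
  motion:
    - {"dx":-2,"dy":2,"dz":0,"ax":0,"ay":0,"az":0,"hand":0}
    - {"dx":0,"dy":0,"dz":25,"ax":0,"ay":0,"az":0,"hand":0}
    - {"dx":0,"dy":0,"dz":30,"ax":0,"ay":0,"az":0,"hand":0}
    - {"dx":0,"dy":0,"dz":30,"ax":0,"ay":0,"az":0,"hand":0}
    - {"dx":0,"dy":0,"dz":25,"ax":0,"ay":0,"az":0,"hand":0}
    - {"dx":0,"dy":0,"dz":16,"ax":0,"ay":0,"az":0,"hand":0}
    - {"dx":0,"dy":0,"dz":10,"ax":0,"ay":0,"az":0,"hand":0}
    - {"dx":0,"dy":0,"dz":3,"ax":0,"ay":0,"az":0,"hand":0}
    - {"dx":0,"dy":0,"dz":0,"ax":0,"ay":0,"az":0,"hand":0}
    - {"dx":0,"dy":0,"dz":0,"ax":0,"ay":0,"az":0,"hand":0}

```text
t: 52.3
position: [0.3776, -0.309, 0.0751]
ee_rot: [2.354, 2.079, 0.0]
force: [0.0, 0.6, -0.2]
grip_width: 0.004
grip_force: 0.0
```

Request:
apply_moves:
  motion:
    - {"dx":0,"dy":0,"dz":3,"ax":0,"ay":0,"az":0,"hand":0}
    - {"dx":0,"dy":0,"dz":2,"ax":0,"ay":0,"az":0,"hand":0}
    - {"dx":0,"dy":0,"dz":2,"ax":0,"ay":0,"az":0,"hand":0}
    - {"dx":0,"dy":0,"dz":1,"ax":0,"ay":0,"az":0,"hand":0}
    - {"dx":0,"dy":0,"dz":0,"ax":0,"ay":0,"az":0,"hand":0}
    - {"dx":0,"dy":0,"dz":0,"ax":0,"ay":0,"az":0,"hand":0}

```text
t: 52.9
position: [0.3776, -0.3088, 0.0669]
ee_rot: [2.354, 2.079, 0.001]
force: [-0.7, 0.3, 5.0]
grip_width: -0.001
grip_force: 2.7
```

Request:
apply_moves:
  motion:
    - {"dx":0,"dy":0,"dz":1,"ax":0,"ay":0,"az":0,"hand":0}
    - {"dx":0,"dy":0,"dz":0.5,"ax":0,"ay":0,"az":0,"hand":0}
    - {"dx":0,"dy":0,"dz":0,"ax":0,"ay":0,"az":0,"hand":0}
    - {"dx":0,"dy":0,"dz":0,"ax":0,"ay":0,"az":0,"hand":0}

```text
t: 53.3
position: [0.3777, -0.3088, 0.0664]
ee_rot: [2.354, 2.078, 0.002]
force: [-1.2, 2.0, 22.6]
grip_width: 0.003
grip_force: 11.6
```

Request:
apply_moves:
  motion:
    - {"dx":0,"dy":0,"dz":-20,"ax":0,"ay":0,"az":0,"hand":0}
    - {"dx":0,"dy":0,"dz":-40,"ax":0,"ay":0,"az":0,"hand":0}
    - {"dx":0,"dy":0,"dz":-40,"ax":0,"ay":0,"az":0,"hand":0}
    - {"dx":0,"dy":0,"dz":-40,"ax":0,"ay":0,"az":0,"hand":0}
    - {"dx":0,"dy":0,"dz":0,"ax":0,"ay":0,"az":0,"hand":0}
    - {"dx":0,"dy":0,"dz":0,"ax":0,"ay":0,"az":0,"hand":0}

```text
t: 53.9
position: [0.3779, -0.3086, 0.2058]
ee_rot: [2.353, 2.079, 0.002]
force: [0.7, 0.2, -0.1]
grip_width: -0.003
grip_force: 0.0
```

The bar sits hard in the catches with its top at 66.5 mm, and the robot is clear. I hand in.

```bash
python3 -c "
from station import manip;print(manip.hand_in())"
```

```text
the job is handed in; nothing more can be done
None
```

The two parts present, strip then block, were each gauged and laid flat in the tray, and the bail is down in its catches; the job was handed in at about 54 s.

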